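Close up the compressor's air cleaner

ROBOT

A 7-joint arm with a two-finger parallel gripper is mounted at the origin on the work surface. World frame = base frame: x ahead of the robot, y to its left, z up, the work surface at z = 0. Lengths are in m, angles in rad, forces in N, time in s.
With the tool pointing down it reaches from about 0.35 to 0.9 m from the base axis. Payload 8.1 kg.
Tool frame: the origin (TCP) lies between the finger pads; the fingertips stand 17 mm ahead of it and the grasp point (between the pads) lies 2 mm behind it; z points along the fingers, y is the line along which they close (so a half turn about z gives the same grasp; the last joint's range is limited). The gripper opens to 92 mm and grips with 3 to 60 N. Pads are 19 mm wide; open, the fingers measure 130 mm over their backs; the gripper's body (75 mm by 190 mm) begins 47 mm behind the grasp point.
Start: joints at [-1.221, 0.434, 0.025, 1.573, -0.012, 1.134, -0.075], TCP at [0.273, 0.562, 0.244] pointing down, gripper open.
Joint ranges: [-2.62, 2.62], [-0.44, 2.09], [-1.27, 1.32], [0.08, 2.57], [-1.32, 4.46], [0.12, 2], [-2.74, 2.74]. Speed limits (rad/s): [2.22, 2.22, 3.01, 3.01, 3.14, 3.14, 3.14].

INTERFACE

Orientations are given as a rotation vector (axis times angle).
In Python, from cell import observe, get_image, calibration, sign_off, look_for, regions_of, landmark_of gives the robot as it stands.
- The arm moves only by the tool jog_arm, never from a script. Its argument "plan" is a list of rows, each an object with "offset": the shift along the tool's x, y, z normalised to -1 to 1, where 1 is 0.15 m, a list of three; "twist": the turn, a rotation vector about the tool's x, y, z normalised to -1 to 1, where 1 is 2 pi rad, a list of three; "fingers": the gripper command: -1 is shut, 1 is fully open, values between are in proportion. In form: [{"offset": [x, y, z], "twist": [ax, ay, az], "fingers": fingers}, ...]. A call has 1 to 20 rows; each row is the pose to reach, as a shift and turn from the pose commanded when the call began, along the tool's axes at that moment, turning the shorter way round; what a row does not reach only later rows make up. A row lasts 1/8 s, in which the tool goes at most 62.5 mm and 10.7 degrees, less where a joint would pass 70% of its speed; a pose out of reach is approached as far as the arm can. A call with a number of a shift or a turn outside -1 to 1 is refused whole. A call with a gripper value outside its range is refused whole. The fingers move at their own pace and stop on an object; "newtons" is the grip in N (left out, the last holds). Time passes only in rows, so rows that repeat a pose let the fingers close. It gives the time, the measured TCP pose, the force, the opening and the grip force at its end, in the units of the state.
- observe(): the state, without advancing time (a new reading comes with each control period).
- get_image(name): name is "scene" or "top" or "wrist"; returns the picture (420x560x3 uint8, red, green, blue); there is no depth.
- calibration(name): a dict with "fov_y" (degrees; the focal length in pixels is half the picture's height over the tangent of half this angle, whatever the lens; pixels are square), "cx", "cy" (the principal point, pixels), "position" and "attitude" of the camera in the world. Camera axes: x right, y down, z forward; pixel columns grow to the right and rows downward; lengths in m; the calibration is good to about 2 mm. A picture is of the moment at which its call begins: read the wrist's pose just before it. calibration takes no time and is no camera call; for the wrist camera it gives the pose at the moment of the call.
- sign_off(): hands the job in; it is judged then, once.
Trained networks look in the newest picture that a camera, given by its name, has taken for a name from the list of things; names that differ only in an ending like _2 or _b are one class to them, and where a whole thing is asked for, a point or a joint stands for the part that bears it (a point fixed in the world has none). Each returns a list of dicts, best first, with "conf" (0 to 1); they miss things now and then, are a little off and sometimes report something else, mostly with a low value. They report only what shows in the picture. A call takes as long as a camera call.
- look_for(thing, camera): "box" ([left, top, width, height] as shares, 0 to 1, of the picture: columns of its width, rows of its height, round what is visible of it).
- regions_of(thing, camera): "region" (420x560 bool, what is visible of it) and "box" ([left, top, width, height] as shares, 0 to 1, of the picture: columns of its width, rows of its height, round what is visible of it).
- landmark_of(thing, camera): "at" ([row, column] as shares, 0 to 1, of the picture: columns of its width, rows of its height: a listed point, or the origin of a listed thing).
The state is a dict: "clock": time; "joints": joint angles; "dq": joint speeds; "joint_efforts": joint torques, N m; "position": TCP position; "ee_rot": TCP orientation; "force": force on the tool from outside, world axes, zero at the start; "ft_torque": the same for the moment, N m; "width": opening from 0.0 (shut) to 1.0 (fully open); "gripper_force": force on a finger pad.
Only numpy, scipy, OpenCV 4.12 (cv2) and the standard library are available. Lean on these libraries where they do the work, as an engineer would, in place of code of your own. Each camera call takes 0.05 s, during which the arm holds its last target. There are 200 camera calls.

TASK

Finish closing the compressor's round air cleaner: with a fingertip, push its inlet snout clockwise (seen from above) until the snout rests against the stop tab on the pan. Then run the loose wing nut on top down, clockwise, by stroking its wings round with a fingertip again and again until the nut is fully down on the cover and will turn no further. Only touch and push: take nothing between the fingers, force nothing, lift nothing, and leave the lamp, tire lever, valve extender and bowl of caps where they are.

Things in the scene. Friction and masses are not known exactly. Their poses are not given: they have to be found in the camera images.
- nut (a point): Zinc M12 wing nut on the 12 mm stud at the air cleaner's centre, 61 mm over its two wings. Point on the stud's axis at the wings' mid height, 22.5 mm above the nut's underside, 8.5 mm below the wing tops. x along the wings, z up. Hub 25 mm wide, 13 mm high. Home: point 96.5 mm above the shelf; 1.75 mm higher per turn backed off. Stud top 108 mm, cover at most 74 mm above the shelf.
- wing (a point): Centre of one wing's round lobe (a disc on edge, 17 mm across, 4.5 mm thick), 22 mm out from the stud's axis. x points outward along the wing, z up. The other wing is the same, opposite across the stud.
- wing_nut (a joint): Angle of the wing nut in rad: 0 is fully home on its washer (a firm stop, with a little spring from the rubber seal), positive is backed off, anticlockwise from above; it starts 4.5 to 8.5 rad up. Turning clockwise lowers it. Loose, it stays where it is left and needs about 2 N at a wing lobe.
- snout (a point): Inlet snout: a level tube 30 mm across (33 at the lip) sticking out radially from the side of the black cover (158 mm across), 77 to 128 mm out from the stud's axis. Point on the tube's axis, 102 mm out from the stud, 52 mm above the shelf (tube top 67 mm). x points outward along the tube, z up. Cover and snout turn about the stud.
- cover (a joint): Angle of cover and snout about the stud in rad: 0 when the snout's side rests against the stop tab (a firm stop), positive anticlockwise from above; it starts 0.6 to 1.35 rad away and must go clockwise. It stays where it is left and needs about 1.5 N at the snout.
- stop_tab (a point): Bent steel tab standing on the rim of the fixed pan, 16 mm wide, 3 mm thick, top 64 mm above the shelf. Point on the face that the snout comes to rest against, 52 mm above the shelf, 90 mm out from the stud. The pan is bolted to the shelf and does not move; its outlet pipe bends down into the shelf low on another side.
- lamp: Bystander: white upright inspection lamp with a toggle switch, on a 75 x 95 mm foot, 210 mm tall, loose on the shelf. Origin at the centre of its underside.
- tire_lever: Bystander: purple plastic tire lever lying flat, 125 x 19 x 10 mm, long along its x. Origin under its centre.
- valve_extender: Bystander: silver valve extender lying flat, 46 mm long, 8 mm thick, long along its x. Origin under its centre.
- cap_bowl: Bystander: small ceramic bowl of black valve caps, 100 mm across and 36 mm high. Origin at the centre of its underside.

How it is judged:
On the way, in this order (a step that is already met when the one before it is completed fails the run):
1. the snout is pushed against the stop tab (value of joint cover below 0.1 rad), for 0.2 s.
2. the wing nut is run fully down (value of joint wing_nut below 0.3 rad), for 0.2 s.
At the end, for the whole second after the job is handed in: The snout is against the stop tab (within 0.1 rad), the wing nut is down on the washer (within 0.3 rad of its stop) and at rest, and the lamp, tire lever, valve extender and bowl are within 25 mm of where they stood (value of joint cover below 0.1 rad and value of joint wing_nut below 0.3 rad and velocity of joint wing_nut between -0.05 and 0.05 rad/s and distance of each of lamp, tire_lever, valve_extender, cap_bowl from where it was at the start of the episode below 0.025 m); the robot touches nothing.
It fails at once if a bystander is lifted, carried or pushed away (25 mm) (distance of any of lamp, tire_lever, valve_extender, cap_bowl from where it was at the start of the episode above 0.025 m).
It fails at once if the lamp is tipped (angle between lamp's own z axis and vertical above 0.35 rad).
It fails at once if the wing nut or the cover is squeezed or forced (over 60 N) (contact force between the fingers and wing_nut above 60 N or contact force between the fingers and cover above 60 N).
It fails at once if the wing nut is taken between the fingers instead of being stroked (horizontal distance between the grasp point and nut below 0.006 m and contact force between the fingers and wing_nut above 0.5 N).
It fails at once if the snout is taken between the fingers instead of being pushed (y of the grasp point in the frame of snout between -0.006 and 0.006 m and x of the grasp point in the frame of snout between -0.02 and 0.03 m and z of the grasp point in the frame of snout below 0.02 m and contact force between the fingers and cover above 0.5 N).
It also fails if it takes over 72 s, if anything falls off the work surface, if the arm or the gripper's body presses on something with over 40 N, if the wrist force passes 120 N, or if a joint passes its speed limit or range.

## Working session

There is one attempt and no reset: what is moved stays moved. The work goes in short steps, Python scripts to look and compute and a tool call to move; the robot and the scene stay as the last step left them, time stands still between calls to the robot, and variables do not carry over. Pictures are saved under pics/ and viewed, at most 10 in all, crops included, and the job is handed in when it is done.

Besides the shell and the picture viewer there is one more tool, called after "Call:" by a JSON object that holds its "name" and its "arguments". jog_arm: Moves the arm, as the interface text tells. Scaled input: -1 to 1 covers 0.15 m each way for a shift and 2 pi rad each way for a turn. Its arguments: {"type":"object","properties":{"plan":{"type":"array","items":{"type":"object","properties":{"offset":{"type":"array","items":{"type":"number","minimum":-1,"maximum":1}},"twist":{"type":"array","items":{"type":"number","minimum":-1,"maximum":1}},"fingers":{"type":"number"}}}},"newtons":{"type":"number"}},"required":["plan"]}

```bash
mkdir -p pics
cat > h.py <<'E'
from cell import *
import numpy as np, cv2
from scipy.spatial.transform import Rotation as R
def ray(cam,at):
    c=calibration(cam); f=210/np.tan(np.radians(c['fov_y'])/2)
    r,q=at[0]*420,at[1]*560
    a=np.array(c['attitude']); M=R.from_rotvec(a).as_matrix() if a.shape==(3,) else (a if a.shape==(3,3) else R.from_quat(a).as_matrix())
    return np.array(c['position']),M@np.array([(q-c['cx'])/f,(r-c['cy'])/f,1])
def onz(cam,at,z):
    p,d=ray(cam,at); return p+d*(z-p[2])/d[2]
def save(cam,n):
    im=get_image(cam); cv2.imwrite('pics/'+n,cv2.cvtColor(im,cv2.COLOR_RGB2BGR)); return im
E
python3 - <<'E'
from h import *
o=observe(); print(o)
for c in ['scene','top']:
    print(c,calibration(c)); save(c,c+'0.png')
    for t,z in [('nut',.1),('wing',.1),('snout',.052),('stop_tab',.052),('lamp',0),('tire_lever',0),('valve_extender',0),('cap_bowl',0)]:
        for l in landmark_of(t,c)[:2]: print(t,round(l['conf'],2),np.round(l['at'],3),np.round(onz(c,l['at'],z),3))
print(observe()['clock'])
E
```

```text
{'clock': 0.0, 'joints': array([-1.22059525,  0.4352162 ,  0.02499238,  1.57407384, -0.01161702,
        1.13400955, -0.07509889]), 'dq': array([ 1.97069083e-04, -4.27837868e-04, -6.34727786e-04, -5.36603969e-05,
       -1.29350186e-04, -1.33205549e-03, -7.35917056e-04]), 'joint_efforts': array([-6.67128552e-05, -6.67845440e+01,  9.84774716e-01, -3.14468157e+01,
       -6.08104491e-02,  4.28172550e-02,  1.59838828e-04]), 'position': array([0.27327391, 0.56156028, 0.24295839]), 'ee_rot': array([-7.05291193e-01, -3.06117490e+00,  2.42873800e-03]), 'force': array([ 0.59872775,  0.55591551, -0.59589371]), 'ft_torque': array([ 0.00105015, -0.00798664, -0.04402962]), 'gripper_force': 0.0, 'width': 0.9985760291621825}
scene {'fov_y': 44.047359960127594, 'cx': 286.51964671911634, 'cy': 207.0937730811414, 'position': array([1.09877375, 0.27743423, 1.01047804]), 'attitude': array([-1.49921733, -2.29846633,  0.65869747])}
nut 0.58 [0.447 0.49 ] [0.527 0.015 0.1  ]
wing 0.72 [0.448 0.511] [0.518 0.038 0.1  ]
wing 0.37 [0.452 0.494] [0.53  0.021 0.1  ]
snout 0.88 [0.559 0.451] [0.626 0.008 0.052]
snout 0.71 [0.485 0.423] [ 0.57  -0.057  0.052]
stop_tab 0.69 [0.481 0.423] [ 0.566 -0.06   0.052]
stop_tab 0.23 [0.51  0.698] [0.458 0.261 0.052]
lamp 0.59 [0.737 0.758] [0.616 0.393 0.   ]
tire_lever 0.51 [0.384 0.25 ] [ 0.526 -0.345  0.   ]
valve_extender 0.63 [0.509 0.706] [0.418 0.269 0.   ]
top {'fov_y': 51.64940901370099, 'cx': 275.0432620466222, 'cy': 210.80024158179782, 'position': array([0.45368434, 0.06414778, 1.17240697]), 'attitude': array([-2.16661945,  2.18274573, -0.09762055])}
wing 0.49 [0.538 0.511] [0.513 0.037 0.1  ]
snout 0.94 [0.427 0.52 ] [0.637 0.023 0.052]
stop_tab 0.7 [0.481 0.579] [ 0.577 -0.063  0.052]
lamp 0.73 [0.451 0.276] [0.621 0.393 0.   ]
tire_lever 0.76 [0.527 0.752] [ 0.529 -0.331  0.   ]
valve_extender 0.55 [0.627 0.353] [0.42  0.274 0.   ]
cap_bowl 0.93 [0.481 0.357] [0.585 0.269 0.   ]
0.9
```

Run:
```python
import cv2,numpy as np
a=cv2.imread('pics/top0.png')[110:300,130:450]
cv2.imwrite('pics/t1.png',cv2.resize(a,(800,475)))
```

```text
(no output)
```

View pics/t1.png

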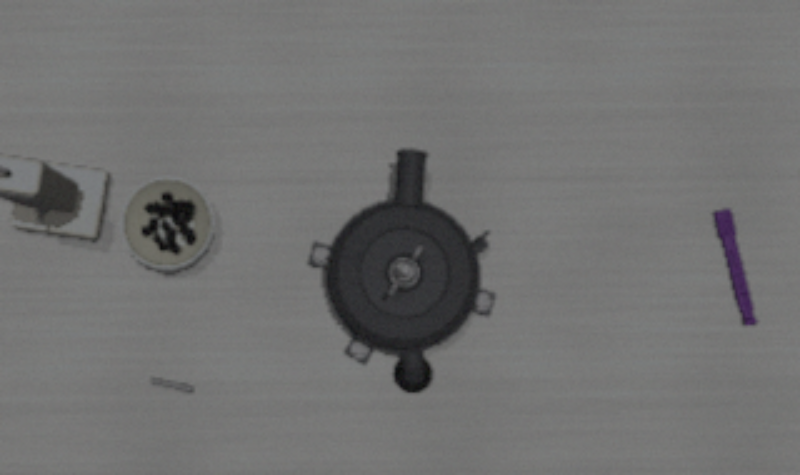

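View pics/scene0.png

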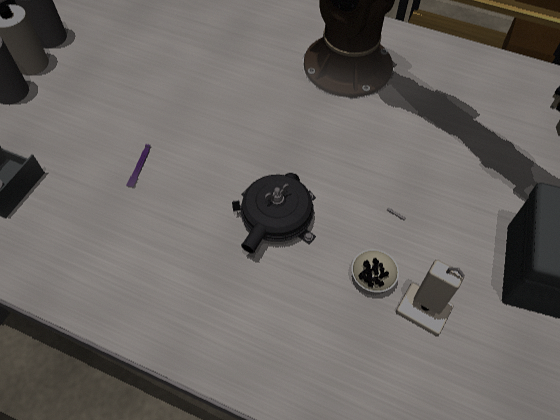

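The top view shows the cover centred near crop (403,273), which is about pixel (291,219). The snout points up (+x), the stop tab is to the right (−y) at crop (482,240), and the wings lie along crop (418,250)–(387,298). The bystanders are well clear. Next I'll go above the nut for a wrist look.

Run:
```python
from h import *
c='top'
for n,(u,v),z in [('nut',(404,272),.108),('cover',(403,275),.074),('snoutlip',(411,152),.060),('tab',(482,240),.064)]:
    print(n,np.round(onz(c,((110+v*.4)/420,(130+u*.4)/560),z),4))
print('scene cover',onz('scene',(207/420,277.5/560),.074),'nut',onz('scene',(195/420,278/560),.1))
o=observe(); M=R.from_rotvec(o['ee_rot']).as_matrix(); print(M.round(3))
# target hover
print((M.T@(np.array([.50,.12,.26])-o['position'])/.15).round(3))
```

```text
nut [0.5302 0.0241 0.108 ]
cover [0.5296 0.0238 0.074 ]
snoutlip [0.6585 0.0137 0.06  ]
tab [ 0.5657 -0.058   0.064 ]
scene cover [0.55390938 0.03344594 0.074     ] nut [0.54118183 0.02893311 0.1       ]
[[-0.899  0.438  0.   ]
 [ 0.438  0.899  0.   ]
 [-0.     0.    -1.   ]]
[-2.647 -1.989 -0.108]
```

Call:
{"name": "jog_arm", "arguments": {"plan": [{"offset": [-0.9, -0.67, -0.2], "twist": [0, 0, 0], "fingers": -1}, {"offset": [-0.9, -0.67, -0.2], "twist": [0, 0, 0], "fingers": -1}, {"offset": [-0.9, -0.67, -0.2], "twist": [0, 0, 0], "fingers": -1}, {"offset": [-0.9, -0.67, -0.2], "twist": [0, 0, 0], "fingers": -1}]}}

```text
clock: 1.4
position: [0.3537, 0.4093, 0.2749]
ee_rot: [0.715, 3.057, 0.001]
force: [-0.2, 0.7, 0.9]
width: 0.614
gripper_force: 0.0
```

Call:
{"name": "jog_arm", "arguments": {"plan": [{"offset": [-0.9, -0.67, 0], "twist": [0, 0, 0], "fingers": -1}, {"offset": [-0.9, -0.67, 0], "twist": [0, 0, 0], "fingers": -1}, {"offset": [-0.9, -0.67, 0], "twist": [0, 0, 0], "fingers": -1}, {"offset": [-0.9, -0.67, 0], "twist": [0, 0, 0], "fingers": -1}]}}

```text
clock: 1.9
position: [0.4298, 0.2606, 0.2738]
ee_rot: [0.713, 3.059, -0.001]
force: [-0.4, 1.2, -0.1]
width: 0.179
gripper_force: 0.0
```

Call:
{"name": "jog_arm", "arguments": {"plan": [{"offset": [-0.84, -0.65, 0], "twist": [0, 0, 0], "fingers": -1}, {"offset": [-0.84, -0.65, 0], "twist": [0, 0, 0], "fingers": -1}, {"offset": [-0.84, -0.65, 0], "twist": [0, 0, 0], "fingers": -1}, {"offset": [-0.84, -0.65, 0], "twist": [0, 0, 0], "fingers": -1}, {"offset": [-0.84, -0.65, 0], "twist": [0, 0, -0.058], "fingers": -1}, {"offset": [-0.84, -0.65, 0], "twist": [0, 0, -0.058], "fingers": -1}, {"offset": [-0.84, -0.65, 0], "twist": [0, 0, -0.058], "fingers": -1}]}}

```text
clock: 2.78
position: [0.4984, 0.1228, 0.2736]
ee_rot: [-0.136, -3.138, -0.001]
force: [-0.5, -0.0, -0.6]
width: 0.006
gripper_force: 0.0
```

Run:
```python
from h import *
c='wrist'
o=observe(); M=R.from_rotvec(o['ee_rot']).as_matrix(); print(o['clock'],o['position'],o['joints'].round(2),M.round(3),calibration(c))
save(c,'w1.png')
for t,z in [('nut',.098),('wing',.098),('snout',.052),('stop_tab',.052)]:
        for l in landmark_of(t,c)[:2]: print(t,round(l['conf'],2),np.round(l['at'],3),np.round(onz(c,l['at'],z),4))
```

```text
2.775 [0.49842302 0.12275557 0.27355861] [-0.5   0.22  0.19  1.81 -0.05  1.11  1.19] [[-0.996  0.086 -0.   ]
 [ 0.086  0.996  0.001]
 [ 0.     0.001 -1.   ]] {'fov_y': 58.76370147715852, 'cx': 284.63937254264397, 'cy': 210.57006832048614, 'position': array([0.41360397, 0.12865649, 0.41374855]), 'attitude': array([2.13193243, 1.95570209, 0.31058704])}
nut 0.74 [0.562 0.315] [0.532  0.0184 0.098 ]
wing 0.8 [0.51  0.337] [0.5122 0.0328 0.098 ]
wing 0.64 [0.562 0.738] [0.5515 0.2328 0.098 ]
stop_tab 0.66 [0.623 0.222] [ 0.5737 -0.0594  0.052 ]
```

View pics/w1.png

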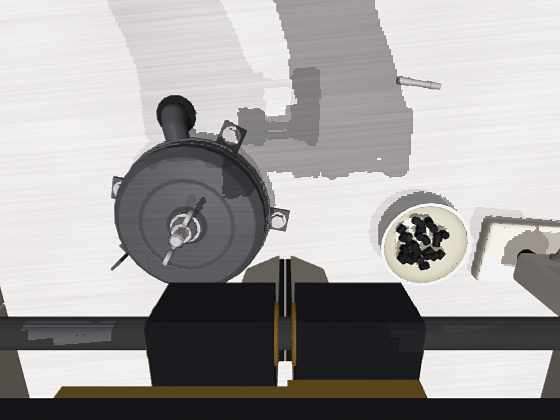

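The wrist picture shows the stud top near (178,238), the wings at about (200,203) and (168,262), the snout out of view below, and the tab at (120,258).

```bash
cat >> h.py <<'E'
C=np.array([.530,.024])
def rows(poses,fingers=-1):
    """poses: (x,y,z,heading of tool x in deg) -> normalised rows from the present pose"""
    import json
    o=observe(); M=R.from_rotvec(o['ee_rot']).as_matrix(); out=[]
    for x,y,z,h in poses:
        h=np.radians(h); X=np.array([np.cos(h),np.sin(h),0]); T=np.stack([X,np.cross([0,0,-1],X),[0,0,-1]],1)
        d=M.T@(np.array([x,y,z])-o['position'])/.15; t=R.from_matrix(M.T@T).as_rotvec()/2/np.pi
        out.append({"offset":[round(float(v),3) for v in d],"twist":[round(float(v),4) for v in t],"fingers":fingers})
    print(json.dumps(out))
def snout(th,z=.063,a=.108,b=.034):
    t=np.radians(th); p=C+[a*np.cos(t)-b*np.sin(t),a*np.sin(t)+b*np.cos(t)]; return (*p,z,th+180)
E
python3 - <<'E'
from h import *
for u,v,z in [(178,238,.108),(184,232,.1),(187,226,.09),(191,212,.072)]:
    print(onz('wrist',(v/420,u/560),z).round(4))
p=snout(15); print(p)
a=(*p[:2],.13,195)
rows([a]*4+[p]*3)
E
```

```text
[0.5304 0.0219 0.108 ]
[0.5281 0.0256 0.1   ]
[0.5261 0.0261 0.09  ]
[0.5185 0.0268 0.072 ]
(np.float64(0.6255201417057337), np.float64(0.08479393496490056), 0.063, 195)
[{"offset": [-0.863, -0.165, 0.958], "twist": [0.0, -0.0, -0.056], "fingers": -1}, {"offset": [-0.863, -0.165, 0.958], "twist": [0.0, -0.0, -0.056], "fingers": -1}, {"offset": [-0.863, -0.165, 0.958], "twist": [0.0, -0.0, -0.056], "fingers": -1}, {"offset": [-0.863, -0.165, 0.958], "twist": [0.0, -0.0, -0.056], "fingers": -1}, {"offset": [-0.863, -0.165, 1.405], "twist": [0.0, -0.0, -0.056], "fingers": -1}, {"offset": [-0.863, -0.165, 1.405], "twist": [0.0, -0.0, -0.056], "fingers": -1}, {"offset": [-0.863, -0.165, 1.405], "twist": [0.0, -0.0, -0.056], "fingers": -1}]
```

Call:
{"name": "jog_arm", "arguments": {"plan": [{"offset": [-0.863, -0.165, 0.2], "twist": [0, 0, -0.056], "fingers": -1}, {"offset": [-0.863, -0.165, 0.2], "twist": [0, 0, -0.056], "fingers": -1}, {"offset": [-0.863, -0.165, 0.96], "twist": [0, 0, -0.056], "fingers": -1}, {"offset": [-0.863, -0.165, 0.96], "twist": [0, 0, -0.056], "fingers": -1}, {"offset": [-0.863, -0.165, 0.96], "twist": [0, 0, -0.056], "fingers": -1}]}}

```text
clock: 3.65
position: [0.6228, 0.0838, 0.1258]
ee_rot: [0.409, -3.106, 0.001]
force: [-0.4, -0.3, 1.0]
width: 0.003
gripper_force: 0.0
```

Call:
{"name": "jog_arm", "arguments": {"plan": [{"offset": [0, 0, 0.447], "twist": [0, 0, 0], "fingers": -1}, {"offset": [0, 0, 0.447], "twist": [0, 0, 0], "fingers": -1}, {"offset": [0, 0, 0.447], "twist": [0, 0, 0], "fingers": -1}]}}

```text
clock: 4.03
position: [0.6269, 0.0846, 0.0653]
ee_rot: [-0.412, 3.112, 0.0]
force: [0.3, -0.3, 0.2]
width: 0.005
gripper_force: 0.0
```

Run:
```python
from h import *
o=observe(); print(o['position'],o['ee_rot'],o['force'],o['joints'].round(2))
rows([snout(t) for t in np.arange(12,-43,-4.)])
```

```text
[0.62688235 0.0846362  0.06531124] [-4.12014586e-01  3.11214347e+00  3.24069113e-04] [ 0.31499586 -0.32031193  0.21646594] [-0.31  0.63  0.14  1.74 -0.12  0.78  1.72]
[{"offset": [-0.002, -0.035, 0.015], "twist": [-0.0, 0.0004, 0.0086], "fingers": -1}, {"offset": [-0.014, -0.086, 0.015], "twist": [0.0, 0.0004, 0.0197], "fingers": -1}, {"offset": [-0.021, -0.138, 0.015], "twist": [0.0, 0.0004, 0.0308], "fingers": -1}, {"offset": [-0.025, -0.191, 0.015], "twist": [0.0, 0.0004, 0.0419], "fingers": -1}, {"offset": [-0.026, -0.243, 0.015], "twist": [0.0, 0.0004, 0.053], "fingers": -1}, {"offset": [-0.022, -0.296, 0.015], "twist": [0.0001, 0.0004, 0.0641], "fingers": -1}, {"offset": [-0.015, -0.348, 0.015], "twist": [0.0001, 0.0004, 0.0752], "fingers": -1}, {"offset": [-0.005, -0.4, 0.015], "twist": [0.0001, 0.0004, 0.0863], "fingers": -1}, {"offset": [0.009, -0.451, 0.015], "twist": [0.0001, 0.0004, 0.0975], "fingers": -1}, {"offset": [0.027, -0.5, 0.015], "twist": [0.0001, 0.0004, 0.1086], "fingers": -1}, {"offset": [0.048, -0.548, 0.015], "twist": [0.0001, 0.0004, 0.1197], "fingers": -1}, {"offset": [0.073, -0.595, 0.015], "twist": [0.0001, 0.0004, 0.1308], "fingers": -1}, {"offset": [0.1, -0.64, 0.015], "twist": [0.0001, 0.0003, 0.1419], "fingers": -1}, {"offset": [0.131, -0.683, 0.015], "twist": [0.0002, 0.0003, 0.153], "fingers": -1}]
```

Call:
{"name": "jog_arm", "arguments": {"plan": [{"offset": [-0.002, -0.035, 0.015], "twist": [0, 0, 0.0086], "fingers": -1}, {"offset": [-0.014, -0.086, 0.015], "twist": [0, 0, 0.0197], "fingers": -1}, {"offset": [-0.021, -0.138, 0.015], "twist": [0, 0, 0.0308], "fingers": -1}, {"offset": [-0.025, -0.191, 0.015], "twist": [0, 0, 0.042], "fingers": -1}, {"offset": [-0.026, -0.243, 0.015], "twist": [0, 0, 0.053], "fingers": -1}, {"offset": [-0.022, -0.296, 0.015], "twist": [0, 0, 0.064], "fingers": -1}, {"offset": [-0.015, -0.348, 0.015], "twist": [0, 0, 0.075], "fingers": -1}]}}

```text
clock: 4.9
position: [0.6429, 0.0345, 0.0627]
ee_rot: [0.333, 3.121, 0.002]
force: [0.6, 1.4, -0.3]
width: 0.004
gripper_force: 0.6
```

Run:
```python
from h import *
o=observe(); print(o['position'],o['force'],o['joints'].round(2)); 
for c in ['top','scene']:
    get_image(c)
    for l in landmark_of('snout',c)[:2]:
        p=onz(c,l['at'],.052); d=p[:2]-C; print(c,l['conf'],p.round(3),np.hypot(*d),np.degrees(np.arctan2(d[1],d[0])))
print(snout(-16))
rows([snout(t) for t in np.arange(-16,-47,-3.)])
```

```text
[0.64285297 0.03452906 0.06265151] [ 0.62696376  1.35034064 -0.3436127 ] [-0.31  0.66  0.26  1.72 -0.23  0.79  1.42]
top 0.31 [0.422 0.259 0.052] 0.25849756567963206 114.65867445512363
scene 0.67 [0.63  0.001 0.052] 0.10292297727398178 -12.992044652808703
(np.float64(0.6431879332591164), np.float64(0.02691406323366694), 0.063, 164)
[{"offset": [-0.017, -0.047, -0.008], "twist": [0.0001, 0.0003, 0.0114], "fingers": -1}, {"offset": [-0.025, -0.086, -0.008], "twist": [0.0001, 0.0003, 0.0197], "fingers": -1}, {"offset": [-0.031, -0.125, -0.008], "twist": [0.0001, 0.0003, 0.0281], "fingers": -1}, {"offset": [-0.035, -0.164, -0.008], "twist": [0.0001, 0.0003, 0.0364], "fingers": -1}, {"offset": [-0.037, -0.204, -0.008], "twist": [0.0001, 0.0003, 0.0447], "fingers": -1}, {"offset": [-0.037, -0.243, -0.008], "twist": [0.0002, 0.0003, 0.0531], "fingers": -1}, {"offset": [-0.035, -0.283, -0.008], "twist": [0.0002, 0.0003, 0.0614], "fingers": -1}, {"offset": [-0.031, -0.322, -0.008], "twist": [0.0002, 0.0003, 0.0697], "fingers": -1}, {"offset": [-0.024, -0.361, -0.008], "twist": [0.0002, 0.0003, 0.0781], "fingers": -1}, {"offset": [-0.016, -0.4, -0.008], "twist": [0.0002, 0.0003, 0.0864], "fingers": -1}, {"offset": [-0.006, -0.438, -0.008], "twist": [0.0002, 0.0002, 0.0947], "fingers": -1}]
```

Contact made (1.4 N) and the snout has turned to −13°, as planned. Continuing.

Call:
{"name": "jog_arm", "arguments": {"plan": [{"offset": [-0.017, -0.047, 0], "twist": [0, 0, 0.0114], "fingers": -1}, {"offset": [-0.025, -0.086, 0], "twist": [0, 0, 0.0197], "fingers": -1}, {"offset": [-0.031, -0.125, 0], "twist": [0, 0, 0.028], "fingers": -1}, {"offset": [-0.035, -0.164, 0], "twist": [0, 0, 0.0364], "fingers": -1}, {"offset": [-0.037, -0.204, 0], "twist": [0, 0, 0.0447], "fingers": -1}, {"offset": [-0.037, -0.243, 0], "twist": [0, 0, 0.053], "fingers": -1}, {"offset": [-0.035, -0.283, 0], "twist": [0, 0, 0.0614], "fingers": -1}, {"offset": [-0.031, -0.322, 0], "twist": [0, 0, 0.07], "fingers": -1}, {"offset": [-0.024, -0.361, 0], "twist": [0, 0, 0.078], "fingers": -1}, {"offset": [-0.016, -0.4, 0], "twist": [0, 0, 0.0864], "fingers": -1}]}}

```text
clock: 6.35
position: [0.6313, -0.0252, 0.0604]
ee_rot: [1.157, 2.921, 0.0]
force: [1.7, 0.6, 0.5]
width: 0.002
gripper_force: 0.9
```

Run:
```python
from h import *
o=observe(); print(o['position'],o['force'],o['joints'].round(2)); print(snout(-43))
for c in ['scene','top']:
    get_image(c)
    for n in ['snout','stop_tab']:
      for l in landmark_of(n,c)[:1]:
        p=onz(c,l['at'],.052); d=p[:2]-C; print(c,n,l['conf'],p.round(3),np.hypot(*d),np.degrees(np.arctan2(d[1],d[0])))
rows([snout(t) for t in np.arange(-43.5,-53,-1.5)])
```

```text
[ 0.63125459 -0.02515022  0.06042063] [1.67880673 0.55765537 0.47102195] [-0.31  0.67  0.41  1.76 -0.35  0.79  1.08]
(np.float64(0.6321741440169953), np.float64(-0.024789797031698042), 0.063, 137)
[{"offset": [-0.009, -0.002, -0.019], "twist": [-0.0001, -0.0001, 0.0015], "fingers": -1}, {"offset": [-0.014, -0.021, -0.019], "twist": [-0.0001, -0.0001, 0.0056], "fingers": -1}, {"offset": [-0.019, -0.04, -0.019], "twist": [-0.0001, -0.0001, 0.0098], "fingers": -1}, {"offset": [-0.024, -0.059, -0.019], "twist": [-0.0001, -0.0001, 0.014], "fingers": -1}, {"offset": [-0.028, -0.078, -0.019], "twist": [-0.0001, -0.0001, 0.0181], "fingers": -1}, {"offset": [-0.031, -0.098, -0.019], "twist": [-0.0001, -0.0001, 0.0223], "fingers": -1}, {"offset": [-0.034, -0.117, -0.019], "twist": [-0.0001, -0.0001, 0.0265], "fingers": -1}]
```

Call:
{"name": "jog_arm", "arguments": {"plan": [{"offset": [-0.009, -0.002, -0.01], "twist": [0, 0, 0.0015], "fingers": -1}, {"offset": [-0.014, -0.021, -0.019], "twist": [0, 0, 0.0056], "fingers": -1}, {"offset": [-0.019, -0.04, -0.019], "twist": [0, 0, 0.0098], "fingers": -1}, {"offset": [-0.024, -0.059, -0.019], "twist": [0, 0, 0.014], "fingers": -1}, {"offset": [-0.024, -0.059, -0.019], "twist": [0, 0, 0.014], "fingers": -1}]}}

```text
clock: 7.28
position: [0.6279, -0.034, 0.0633]
ee_rot: [1.28, 2.869, -0.0]
force: [0.6, 0.2, 0.5]
width: 0.004
gripper_force: 0.2
```

Call:
{"name": "jog_arm", "arguments": {"plan": [{"offset": [-0.004, -0.013, 0], "twist": [0, 0, 0.0028], "fingers": -1}, {"offset": [-0.004, -0.013, 0], "twist": [0, 0, 0.0028], "fingers": -1}]}}

```text
clock: 7.52
position: [0.6269, -0.0356, 0.0633]
ee_rot: [-1.305, -2.858, 0.0]
force: [-0.1, 1.1, 1.1]
width: 0.007
gripper_force: 0.5
```

Call:
{"name": "jog_arm", "arguments": {"plan": [{"offset": [-0.003, -0.013, 0], "twist": [0, 0, 0.0028], "fingers": -1}, {"offset": [-0.003, -0.013, 0], "twist": [0, 0, 0.0028], "fingers": -1}]}}

```text
clock: 7.78
position: [0.6257, -0.0373, 0.0633]
ee_rot: [1.33, 2.846, -0.0]
force: [0.9, 0.6, 1.0]
width: 0.003
gripper_force: 0.5
```

Call:
{"name": "jog_arm", "arguments": {"plan": [{"offset": [-0.003, -0.013, 0], "twist": [0, 0, 0.0028], "fingers": -1}, {"offset": [-0.005, -0.026, 0], "twist": [0, 0, 0.0056], "fingers": -1}, {"offset": [-0.005, -0.026, 0], "twist": [0, 0, 0.0056], "fingers": -1}]}}

```text
clock: 8.15
position: [0.6232, -0.0405, 0.0633]
ee_rot: [1.38, 2.822, -0.0]
force: [1.1, 0.5, 0.8]
width: 0.006
gripper_force: 0.4
```

Call:
{"name": "jog_arm", "arguments": {"plan": [{"offset": [-0.003, -0.013, 0], "twist": [0, 0, 0.0028], "fingers": -1}, {"offset": [-0.003, -0.013, 0], "twist": [0, 0, 0.0028], "fingers": -1}]}}

```text
clock: 8.4
position: [0.6219, -0.0419, 0.0633]
ee_rot: [-1.405, -2.81, 0.0]
force: [1.7, -0.5, 1.1]
width: 0.005
gripper_force: 0.5
```

Call:
{"name": "jog_arm", "arguments": {"plan": [{"offset": [-0.003, -0.013, 0], "twist": [0, 0, 0.0028], "fingers": -1}, {"offset": [-0.005, -0.026, 0], "twist": [0, 0, 0.0056], "fingers": -1}, {"offset": [-0.005, -0.026, 0], "twist": [0, 0, 0.0056], "fingers": -1}]}}

```text
clock: 8.78
position: [0.6192, -0.0448, 0.0633]
ee_rot: [-1.454, -2.785, -0.0]
force: [2.4, -0.3, 0.5]
width: 0.004
gripper_force: 0.7
```

Call:
{"name": "jog_arm", "arguments": {"plan": [{"offset": [-0.003, -0.013, 0], "twist": [0, 0, 0.0028], "fingers": -1}, {"offset": [-0.003, -0.013, 0], "twist": [0, 0, 0.0028], "fingers": -1}]}}

```text
clock: 9.02
position: [0.6191, -0.0452, 0.0636]
ee_rot: [1.477, 2.771, 0.003]
force: [3.9, 2.2, -1.2]
width: 0.003
gripper_force: 2.3
```

Run:
```python
from h import *
import cv2
save('top','t3.png'); a=cv2.imread('pics/t3.png')[150:270,230:390]
cv2.imwrite('pics/t3c.png',cv2.resize(a,(800,600),interpolation=cv2.INTER_CUBIC))
```

```text
(no output)
```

View pics/t3c.png

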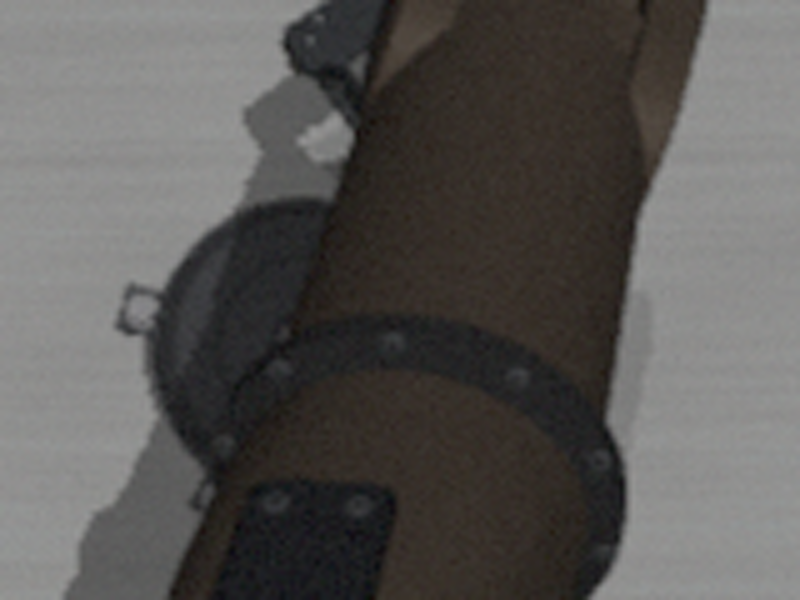

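The arm hides the snout from the top camera, but the tool only advanced 0.4 mm of its last 2 mm and the force doubled. One more step to confirm the stop.

Call:
{"name": "jog_arm", "arguments": {"plan": [{"offset": [-0.003, -0.013, 0], "twist": [0, 0, 0.001], "fingers": -1}, {"offset": [-0.003, -0.013, 0], "twist": [0, 0, 0.001], "fingers": -1}, {"offset": [-0.003, -0.013, 0], "twist": [0, 0, 0.001], "fingers": -1}]}}

```text
clock: 9.45
position: [0.6189, -0.0455, 0.0639]
ee_rot: [1.483, 2.766, 0.006]
force: [8.2, 5.1, -0.0]
width: 0.006
gripper_force: 3.9
```

Call:
{"name": "jog_arm", "arguments": {"plan": [{"offset": [0, 0.15, 0], "twist": [0, 0, 0], "fingers": -1}, {"offset": [-0.1, 0.15, -0.3], "twist": [0, 0, 0], "fingers": -1}, {"offset": [-0.1, 0.15, -0.7], "twist": [0, 0, 0], "fingers": -1}, {"offset": [-0.1, 0.6, -1], "twist": [0, 0, 0], "fingers": -1}, {"offset": [-0.1, 0.95, -1], "twist": [0, 0, 0], "fingers": -1}, {"offset": [-0.1, 0.95, -1], "twist": [0, 0, 0], "fingers": -1}, {"offset": [-0.1, 0.95, -1], "twist": [0, 0, 0], "fingers": -1}]}}

```text
clock: 10.32
position: [0.743, 0.0184, 0.2122]
ee_rot: [-1.486, -2.766, 0.003]
force: [-0.4, 0.0, -0.0]
width: 0.01
gripper_force: 0.0
```

Run:
```python
from h import *
import cv2
o=observe(); print(o['clock'],o['position'],o['force'],o['joints'].round(2))
for c in ['top','scene','wrist']:
    save(c,c+'4.png')
    for n,z in [('snout',.052),('stop_tab',.052),('wing',.098),('nut',.098)]:
      for l in landmark_of(n,c)[:2]:
        p=onz(c,l['at'],z); d=p[:2]-C; print(c,n,round(l['conf'],2),p.round(3),(np.array(l['at'])*[420,560]).round(),np.hypot(*d).round(3),np.degrees(np.arctan2(d[1],d[0])).round())
a=[cv2.imread(f'pics/{c}4.png') for c in ['top','wrist']]
b=np.hstack([cv2.resize(a[0][150:290,220:360],(400,400),interpolation=cv2.INTER_CUBIC),cv2.resize(a[1],(400,300))if 0 else cv2.copyMakeBorder(cv2.resize(a[1],(400,300)),0,100,0,0,0)])
cv2.imwrite('pics/b4.png',b)
```

```text
10.325 [0.74299749 0.01841618 0.21215234] [-0.38251702  0.01385475 -0.02601883] [-0.39  0.7   0.54  1.3  -0.36  1.24  0.75]
top snout 0.57 [ 0.588 -0.058  0.052] [198. 322.] 0.101 -55.0
top stop_tab 0.86 [ 0.576 -0.062  0.052] [202. 324.] 0.098 -62.0
top wing 0.42 [0.603 0.362 0.098] [191. 156.] 0.346 78.0
scene snout 0.84 [ 0.587 -0.057  0.052] [210. 234.] 0.099 -55.0
scene stop_tab 0.76 [ 0.567 -0.052  0.052] [203. 240.] 0.085 -64.0
scene wing 0.55 [0.511 0.03  0.098] [185. 284.] 0.02 163.0
scene nut 0.69 [0.534 0.021 0.098] [192. 276.] 0.005 -36.0
scene nut 0.55 [ 0.58  -0.287  0.098] [160. 139.] 0.316 -81.0
wrist snout 0.92 [ 0.594 -0.061  0.052] [174.  81.] 0.106 -53.0
wrist stop_tab 0.67 [ 0.575 -0.06   0.052] [161.  60.] 0.095 -62.0
```

View pics/b4.png

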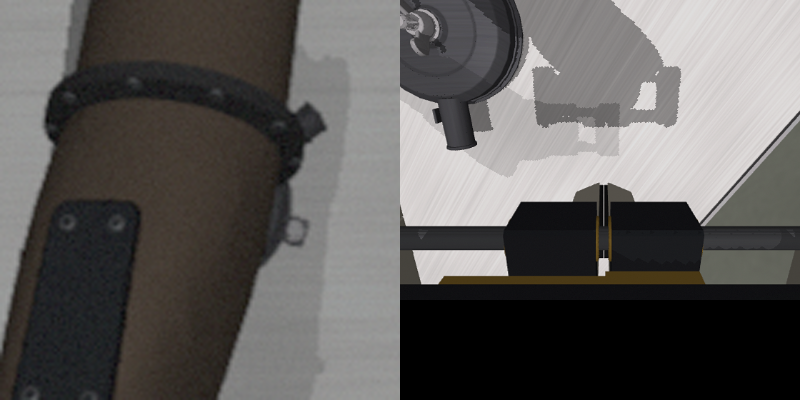

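The snout rests against the tab (wrist view: snout at (460,120), tab at (438,115)), at −54°. Next I'll hover near the nut to read the wing angle.

```bash
cat >> h.py <<'E'
def nut(psi,z=.112,a=.022,b=.0215):
    p=snout(psi,z,a,b); return (*p[:3],psi+180)
E
python3 - <<'E'
from h import *
p=nut(-13,.19); print(p); rows([p])
E
```

```text
(np.float64(0.5562725890936683), np.float64(0.04000003319731753), 0.19, 167)
[{"offset": [0.809, -0.963, 0.155], "twist": [0.0, -0.0, -0.1208], "fingers": -1}]
```

Call:
{"name": "jog_arm", "arguments": {"plan": [{"offset": [0.81, -0.96, 0.155], "twist": [0, 0, -0.12], "fingers": -1}, {"offset": [0.81, -0.96, 0.155], "twist": [0, 0, -0.12], "fingers": -1}, {"offset": [0.81, -0.96, 0.155], "twist": [0, 0, -0.12], "fingers": -1}, {"offset": [0.81, -0.96, 0.155], "twist": [0, 0, -0.12], "fingers": -1}, {"offset": [0.81, -0.96, 0.155], "twist": [0, 0, -0.12], "fingers": -1}, {"offset": [0.81, -0.96, 0.155], "twist": [0, 0, -0.12], "fingers": -1}]}}

```text
clock: 11.82
position: [0.5579, 0.0402, 0.1905]
ee_rot: [0.37, 3.118, 0.0]
force: [0.3, -0.0, 0.4]
width: 0.004
gripper_force: 0.0
```

Run:
```python
from h import *
o=observe(); print(o['clock'],o['position'],o['force'],o['joints'].round(2))
save('wrist','w5.png')
for n,z in [('wing',.098),('nut',.098)]:
      for l in landmark_of(n,'wrist')[:2]:
        p=onz('wrist',l['at'],z); d=p[:2]-C; print(n,round(l['conf'],2),p.round(4),(np.array(l['at'])*[420,560]).round(),np.hypot(*d).round(3),np.degrees(np.arctan2(d[1],d[0])).round())
```

```text
11.825 [0.55786224 0.04019078 0.19048563] [ 0.34468941 -0.04463928  0.40581938] [-0.45  0.39  0.38  1.83 -0.17  0.95  1.34]
wing 0.84 [0.5154 0.0341 0.098 ] [164. 262.] 0.018 145.0
nut 0.86 [0.5331 0.02   0.098 ] [196. 248.] 0.005 -52.0
```

View pics/w5.png

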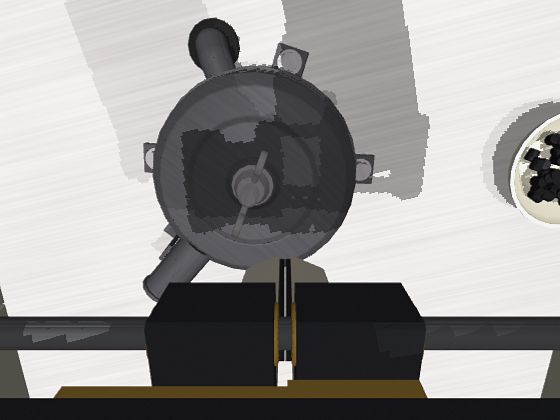

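The picture shows the wing ends at about (265,152) and (236,236) and the stud top near (250,188), with the fingers at (285,260+), clear of the wings.

Run:
```python
from h import *
a,b,m=[onz('wrist',(v/420,u/560),z) for u,v,z in [(265,152,.1),(236,236,.1),(250,188,.108)]]
d=b-a; print(a,b,(a+b)/2,m,np.hypot(*d[:2]),np.degrees(np.arctan2(d[1],d[0])))
```

```text
[0.50786761 0.03789808 0.1       ] [0.55749746 0.00533471 0.1       ] [0.53268253 0.0216164  0.1       ] [0.52602199 0.02416647 0.108     ] 0.05935903984404879 -33.269874390245555
```

```bash
sed -i 's/^C=.*/C=np.array([.530,.023])/' h.py
python3 - <<'E'
from h import *
rows([nut(-13,.135),nut(-13),nut(-13)]+[nut(-13-9.5*k) for k in range(1,11)])
E
```

```text
[{"offset": [0.006, -0.01, 0.367], "twist": [-0.0, 0.0001, -0.0012], "fingers": -1}, {"offset": [0.006, -0.01, 0.52], "twist": [-0.0, 0.0001, -0.0012], "fingers": -1}, {"offset": [0.006, -0.01, 0.52], "twist": [-0.0, 0.0001, -0.0012], "fingers": -1}, {"offset": [-0.016, -0.036, 0.52], "twist": [-0.0, 0.0001, 0.0252], "fingers": -1}, {"offset": [-0.033, -0.065, 0.52], "twist": [-0.0, 0.0001, 0.0516], "fingers": -1}, {"offset": [-0.045, -0.096, 0.52], "twist": [-0.0, 0.0001, 0.078], "fingers": -1}, {"offset": [-0.052, -0.13, 0.52], "twist": [-0.0, 0.0001, 0.1044], "fingers": -1}, {"offset": [-0.053, -0.164, 0.52], "twist": [0.0, 0.0001, 0.1308], "fingers": -1}, {"offset": [-0.049, -0.197, 0.52], "twist": [0.0, 0.0001, 0.1572], "fingers": -1}, {"offset": [-0.039, -0.23, 0.52], "twist": [0.0, 0.0001, 0.1836], "fingers": -1}, {"offset": [-0.024, -0.26, 0.52], "twist": [0.0, 0.0001, 0.21], "fingers": -1}, {"offset": [-0.004, -0.288, 0.52], "twist": [0.0, 0.0001, 0.2363], "fingers": -1}, {"offset": [0.02, -0.312, 0.52], "twist": [0.0, 0.0001, 0.2627], "fingers": -1}]
```

Call:
{"name": "jog_arm", "arguments": {"plan": [{"offset": [0.006, -0.01, 0.367], "twist": [0, 0, -0.001], "fingers": -1}, {"offset": [0.006, -0.01, 0.52], "twist": [0, 0, -0.001], "fingers": -1}, {"offset": [0.006, -0.01, 0.52], "twist": [0, 0, -0.001], "fingers": -1}, {"offset": [-0.016, -0.036, 0.52], "twist": [0, 0, 0.0252], "fingers": -1}, {"offset": [-0.033, -0.065, 0.52], "twist": [0, 0, 0.0516], "fingers": -1}, {"offset": [-0.045, -0.096, 0.52], "twist": [0, 0, 0.078], "fingers": -1}, {"offset": [-0.052, -0.13, 0.52], "twist": [0, 0, 0.1044], "fingers": -1}]}}

```text
clock: 12.85
position: [0.5613, 0.0199, 0.1137]
ee_rot: [1.356, 2.831, 0.003]
force: [0.2, 2.0, 0.1]
width: -0.001
gripper_force: 0.7
```

Run:
```python
from h import *
o=observe(); print(o['clock'],o['position'],o['force'],o['joints'].round(2)); print(nut(-51))
save('wrist','w6.png')
rows([nut(-51-9.5*k) for k in range(1,19)])
```

```text
12.85 [0.56129303 0.01991667 0.11367735] [0.19414154 2.01267711 0.11271673] [-0.5   0.51  0.53  1.91 -0.35  0.81  0.89]
(np.float64(0.5605536867744213), np.float64(0.019433177255518144), 0.112, 129)
[{"offset": [-0.019, -0.029, 0.011], "twist": [0.0004, 0.0002, 0.0245], "fingers": -1}, {"offset": [-0.036, -0.058, 0.011], "twist": [0.0005, 0.0001, 0.0509], "fingers": -1}, {"offset": [-0.048, -0.09, 0.011], "twist": [0.0005, 0.0001, 0.0773], "fingers": -1}, {"offset": [-0.055, -0.123, 0.011], "twist": [0.0005, 0.0001, 0.1037], "fingers": -1}, {"offset": [-0.057, -0.157, 0.011], "twist": [0.0005, 0.0, 0.1301], "fingers": -1}, {"offset": [-0.052, -0.191, 0.011], "twist": [0.0005, -0.0, 0.1565], "fingers": -1}, {"offset": [-0.043, -0.223, 0.01], "twist": [0.0005, -0.0001, 0.1828], "fingers": -1}, {"offset": [-0.028, -0.254, 0.01], "twist": [0.0005, -0.0001, 0.2092], "fingers": -1}, {"offset": [-0.008, -0.281, 0.01], "twist": [0.0005, -0.0002, 0.2356], "fingers": -1}, {"offset": [0.016, -0.305, 0.01], "twist": [0.0005, -0.0002, 0.262], "fingers": -1}, {"offset": [0.044, -0.325, 0.01], "twist": [0.0005, -0.0002, 0.2884], "fingers": -1}, {"offset": [0.075, -0.34, 0.01], "twist": [0.0005, -0.0003, 0.3148], "fingers": -1}, {"offset": [0.107, -0.349, 0.01], "twist": [0.0005, -0.0003, 0.3412], "fingers": -1}, {"offset": [0.141, -0.353, 0.01], "twist": [0.0004, -0.0004, 0.3676], "fingers": -1}, {"offset": [0.175, -0.352, 0.01], "twist": [0.0004, -0.0004, 0.394], "fingers": -1}, {"offset": [0.208, -0.344, 0.01], "twist": [0.0004, -0.0005, 0.4203], "fingers": -1}, {"offset": [0.24, -0.332, 0.01], "twist": [0.0004, -0.0006, 0.4467], "fingers": -1}, {"offset": [0.269, -0.314, 0.01], "twist": [0.0003, -0.0006, 0.4731], "fingers": -1}]
```

View pics/w6.png

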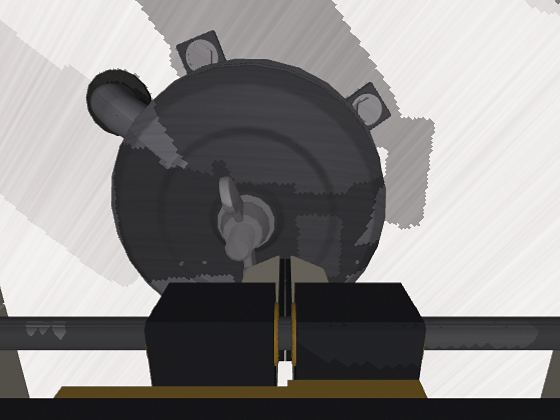

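The left finger's side (245,270) is against the wing, with the stud at (240,245) and a 2 N reading. The stroke works, so I'll continue it.

Call:
{"name": "jog_arm", "arguments": {"plan": [{"offset": [-0.019, -0.029, 0.011], "twist": [0, 0, 0.0245], "fingers": -1}, {"offset": [-0.036, -0.058, 0.011], "twist": [0, 0, 0.051], "fingers": -1}, {"offset": [-0.048, -0.09, 0.011], "twist": [0, 0, 0.0773], "fingers": -1}, {"offset": [-0.055, -0.123, 0.011], "twist": [0, 0, 0.1037], "fingers": -1}, {"offset": [-0.057, -0.157, 0.011], "twist": [0, 0, 0.13], "fingers": -1}, {"offset": [-0.052, -0.191, 0.011], "twist": [0, 0, 0.1565], "fingers": -1}, {"offset": [-0.043, -0.223, 0.01], "twist": [0, 0, 0.183], "fingers": -1}, {"offset": [-0.028, -0.254, 0.01], "twist": [0, 0, 0.209], "fingers": -1}, {"offset": [-0.008, -0.281, 0.01], "twist": [0, 0, 0.2356], "fingers": -1}, {"offset": [0.016, -0.305, 0.01], "twist": [0, 0, 0.262], "fingers": -1}]}}

```text
clock: 14.15
position: [0.5244, -0.0072, 0.112]
ee_rot: [2.999, 0.936, 0.005]
force: [2.4, 0.0, 1.6]
width: 0.007
gripper_force: 1.0
```

Run:
```python
from h import *
o=observe(); print(o['clock'],o['position'],o['force'],o['joints'].round(2)); print(nut(-146))
rows([nut(-146-9.5*k) for k in range(1,9)])
```

```text
14.15 [ 0.52443539 -0.00719553  0.11201096] [2.44259769 0.01137625 1.64532824] [-0.77  0.61  1.    2.02 -0.68  0.88 -0.36]
(np.float64(0.5237838208284101), np.float64(-0.007126551686289825), 0.112, 34)
[{"offset": [-0.025, -0.029, -0.0], "twist": [0.0002, -0.0005, 0.0282], "fingers": -1}, {"offset": [-0.041, -0.059, -0.0], "twist": [0.0001, -0.0005, 0.0546], "fingers": -1}, {"offset": [-0.053, -0.091, -0.0], "twist": [0.0001, -0.0005, 0.081], "fingers": -1}, {"offset": [-0.059, -0.124, -0.0], "twist": [0.0, -0.0006, 0.1074], "fingers": -1}, {"offset": [-0.06, -0.158, -0.0], "twist": [-0.0, -0.0006, 0.1338], "fingers": -1}, {"offset": [-0.055, -0.192, -0.0], "twist": [-0.0001, -0.0006, 0.1602], "fingers": -1}, {"offset": [-0.044, -0.224, -0.0], "twist": [-0.0001, -0.0006, 0.1866], "fingers": -1}, {"offset": [-0.028, -0.254, -0.0], "twist": [-0.0002, -0.0006, 0.213], "fingers": -1}]
```

Call:
{"name": "jog_arm", "arguments": {"plan": [{"offset": [-0.025, -0.029, 0], "twist": [0, 0, 0.0282], "fingers": -1}, {"offset": [-0.041, -0.059, 0], "twist": [0, 0, 0.0546], "fingers": -1}, {"offset": [-0.053, -0.091, 0], "twist": [0, 0, 0.081], "fingers": -1}, {"offset": [-0.053, -0.091, 0], "twist": [0, 0, 0.081], "fingers": -1}]}}

```text
clock: 14.65
position: [0.5094, -0.0005, 0.1114]
ee_rot: [3.137, 0.161, 0.003]
force: [0.4, -1.4, 2.1]
width: 0.004
gripper_force: 0.9
```

Run:
```python
from h import *
o=observe(); print(o['clock'],o['position'],o['force'],o['joints'].round(2)); print(nut(-174.5))
b=nut(-167)[:2]
rows([(*b,.112,5.5),(*b,.145,5.5)]+[(*b,.145,5.5+9.9*k) for k in range(1,18)])
```

```text
14.65 [ 5.09437360e-01 -4.51379615e-04  1.11390177e-01] [ 0.37605554 -1.42521861  2.1296391 ] [-0.86  0.67  1.15  2.06 -0.78  0.93 -0.75]
(np.float64(0.5101619673151069), np.float64(-0.0005096248203392689), 0.112, 5.5)
[{"offset": [0.025, 0.019, -0.004], "twist": [0.0, -0.0003, 0.001], "fingers": -1}, {"offset": [0.025, 0.019, -0.224], "twist": [0.0, -0.0003, 0.001], "fingers": -1}, {"offset": [0.025, 0.019, -0.224], "twist": [0.0001, -0.0002, -0.0265], "fingers": -1}, {"offset": [0.025, 0.019, -0.224], "twist": [0.0001, -0.0002, -0.054], "fingers": -1}, {"offset": [0.025, 0.019, -0.224], "twist": [0.0001, -0.0002, -0.0815], "fingers": -1}, {"offset": [0.025, 0.019, -0.224], "twist": [0.0001, -0.0002, -0.109], "fingers": -1}, {"offset": [0.025, 0.019, -0.224], "twist": [0.0002, -0.0002, -0.1365], "fingers": -1}, {"offset": [0.025, 0.019, -0.224], "twist": [0.0002, -0.0002, -0.164], "fingers": -1}, {"offset": [0.025, 0.019, -0.224], "twist": [0.0002, -0.0002, -0.1915], "fingers": -1}, {"offset": [0.025, 0.019, -0.224], "twist": [0.0002, -0.0002, -0.219], "fingers": -1}, {"offset": [0.025, 0.019, -0.224], "twist": [0.0002, -0.0002, -0.2465], "fingers": -1}, {"offset": [0.025, 0.019, -0.224], "twist": [0.0003, -0.0001, -0.274], "fingers": -1}, {"offset": [0.025, 0.019, -0.224], "twist": [0.0003, -0.0001, -0.3015], "fingers": -1}, {"offset": [0.025, 0.019, -0.224], "twist": [0.0003, -0.0001, -0.329], "fingers": -1}, {"offset": [0.025, 0.019, -0.224], "twist": [0.0003, -0.0001, -0.3565], "fingers": -1}, {"offset": [0.025, 0.019, -0.224], "twist": [0.0003, -0.0001, -0.384], "fingers": -1}, {"offset": [0.025, 0.019, -0.224], "twist": [0.0003, -0.0, -0.4115], "fingers": -1}, {"offset": [0.025, 0.019, -0.224], "twist": [0.0004, -0.0, -0.439], "fingers": -1}, {"offset": [0.025, 0.019, -0.224], "twist": [0.0004, 0.0, -0.4665], "fingers": -1}]
```

Run:
```python
from h import *
s=nut(20,.145); rows([s])
```

```text
[{"offset": [0.26, -0.316, -0.224], "twist": [-0.0004, -0.0001, 0.4607], "fingers": -1}]
```

Call:
{"name": "jog_arm", "arguments": {"plan": [{"offset": [0.025, 0.019, -0.1], "twist": [0, 0, 0], "fingers": -1}, {"offset": [0.025, 0.019, -0.224], "twist": [0, 0, -0.01], "fingers": -1}, {"offset": [0.025, 0.019, -0.224], "twist": [0, 0, -0.027], "fingers": -1}, {"offset": [0.05, -0.02, -0.224], "twist": [0, 0, -0.054], "fingers": -1}, {"offset": [0.07, -0.06, -0.224], "twist": [0, 0, -0.082], "fingers": -1}, {"offset": [0.09, -0.1, -0.224], "twist": [0, 0, -0.109], "fingers": -1}, {"offset": [0.11, -0.14, -0.224], "twist": [0, 0, -0.137], "fingers": -1}, {"offset": [0.13, -0.18, -0.224], "twist": [0, 0, -0.164], "fingers": -1}, {"offset": [0.15, -0.22, -0.224], "twist": [0, 0, -0.192], "fingers": -1}, {"offset": [0.18, -0.26, -0.224], "twist": [0, 0, -0.219], "fingers": -1}, {"offset": [0.21, -0.28, -0.224], "twist": [0, 0, -0.247], "fingers": -1}, {"offset": [0.26, -0.316, -0.224], "twist": [0, 0, -0.274], "fingers": -1}, {"offset": [0.26, -0.316, -0.224], "twist": [0, 0, -0.302], "fingers": -1}, {"offset": [0.26, -0.316, -0.224], "twist": [0, 0, -0.329], "fingers": -1}, {"offset": [0.26, -0.316, -0.224], "twist": [0, 0, -0.357], "fingers": -1}, {"offset": [0.26, -0.316, -0.224], "twist": [0, 0, -0.384], "fingers": -1}, {"offset": [0.26, -0.316, -0.224], "twist": [0, 0, -0.412], "fingers": -1}, {"offset": [0.26, -0.316, -0.224], "twist": [0, 0, -0.439], "fingers": -1}, {"offset": [0.26, -0.316, -0.224], "twist": [0, 0, -0.467], "fingers": -1}, {"offset": [0.26, -0.316, -0.224], "twist": [0, 0, -0.494], "fingers": -1}]}}

```text
clock: 17.15
position: [0.5434, 0.0494, 0.1457]
ee_rot: [-0.109, 3.138, -0.001]
force: [0.4, 0.5, -0.6]
width: 0.005
gripper_force: 0.0
```

Run:
```python
from h import *
o=observe(); print(o['clock'],o['position'],o['force'],o['joints'].round(2))
save('wrist','w7.png')
for n,z in [('wing',.098),('nut',.098)]:
      for l in landmark_of(n,'wrist')[:2]:
        p=onz('wrist',l['at'],z); d=p[:2]-C; print(n,round(l['conf'],2),p.round(4),(np.array(l['at'])*[420,560]).round(),np.hypot(*d).round(3),np.degrees(np.arctan2(d[1],d[0])).round())
rows([nut(20,.145),nut(20,.13),nut(20)]+[nut(20-9.5*k) for k in range(1,16)])
```

```text
17.15 [0.5434233 0.0494153 0.1456929] [ 0.42458075  0.45737723 -0.56617458] [-0.43  0.42  0.32  1.91 -0.17  0.84  1.62]
wing 0.86 [0.5535 0.0275 0.098 ] [266. 247.] 0.024 11.0
nut 0.89 [0.5325 0.0213 0.098 ] [231. 236.] 0.003 -34.0
nut 0.43 [0.5467 0.1915 0.098 ] [272. 541.] 0.169 84.0
[{"offset": [-0.001, 0.008, 0.002], "twist": [-0.0001, 0.0003, -0.0461], "fingers": -1}, {"offset": [-0.001, 0.008, 0.102], "twist": [-0.0001, 0.0003, -0.0461], "fingers": -1}, {"offset": [-0.001, 0.008, 0.222], "twist": [-0.0001, 0.0003, -0.0461], "fingers": -1}, {"offset": [-0.029, -0.011, 0.222], "twist": [-0.0, 0.0003, -0.0197], "fingers": -1}, {"offset": [-0.054, -0.034, 0.222], "twist": [-0.0, 0.0003, 0.0067], "fingers": -1}, {"offset": [-0.074, -0.061, 0.222], "twist": [0.0, 0.0003, 0.0331], "fingers": -1}, {"offset": [-0.09, -0.091, 0.222], "twist": [0.0, 0.0003, 0.0595], "fingers": -1}, {"offset": [-0.1, -0.124, 0.222], "twist": [0.0001, 0.0003, 0.0858], "fingers": -1}, {"offset": [-0.106, -0.157, 0.222], "twist": [0.0001, 0.0003, 0.1122], "fingers": -1}, {"offset": [-0.105, -0.191, 0.223], "twist": [0.0001, 0.0003, 0.1386], "fingers": -1}, {"offset": [-0.099, -0.224, 0.222], "twist": [0.0001, 0.0003, 0.165], "fingers": -1}, {"offset": [-0.087, -0.256, 0.222], "twist": [0.0002, 0.0003, 0.1914], "fingers": -1}, {"offset": [-0.071, -0.286, 0.222], "twist": [0.0002, 0.0003, 0.2178], "fingers": -1}, {"offset": [-0.05, -0.313, 0.222], "twist": [0.0002, 0.0002, 0.2442], "fingers": -1}, {"offset": [-0.024, -0.335, 0.222], "twist": [0.0002, 0.0002, 0.2706], "fingers": -1}, {"offset": [0.005, -0.353, 0.222], "twist": [0.0003, 0.0002, 0.297], "fingers": -1}, {"offset": [0.036, -0.366, 0.222], "twist": [0.0003, 0.0002, 0.3233], "fingers": -1}, {"offset": [0.069, -0.374, 0.222], "twist": [0.0003, 0.0002, 0.3497], "fingers": -1}]
```

View pics/w7.png

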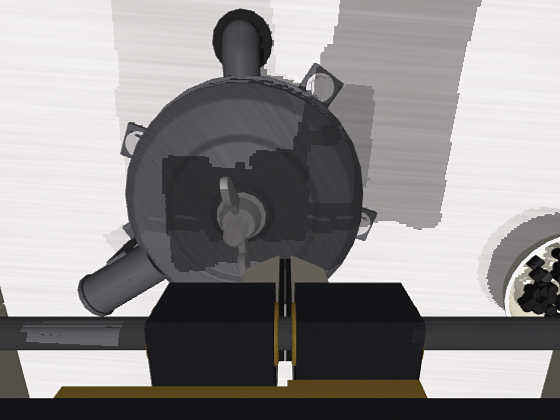

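The wing now points at about 5–10° (picture: (242,255) to (228,190)) and the fingers are clear on the counterclockwise side. Second stroke.

Call:
{"name": "jog_arm", "arguments": {"plan": [{"offset": [0.008, 0.015, 0], "twist": [0, 0, -0.027], "fingers": -1}, {"offset": [0.008, 0.015, 0], "twist": [0, 0, -0.053], "fingers": -1}, {"offset": [0.008, 0.015, 0.1], "twist": [0, 0, -0.053], "fingers": -1}, {"offset": [0.008, 0.015, 0.222], "twist": [0, 0, -0.053], "fingers": -1}, {"offset": [0.008, 0.015, 0.222], "twist": [0, 0, -0.053], "fingers": -1}, {"offset": [-0.029, -0.011, 0.222], "twist": [0, 0, -0.02], "fingers": -1}, {"offset": [-0.054, -0.034, 0.222], "twist": [0, 0, 0.0067], "fingers": -1}, {"offset": [-0.074, -0.061, 0.222], "twist": [0, 0, 0.033], "fingers": -1}, {"offset": [-0.09, -0.091, 0.222], "twist": [0, 0, 0.0595], "fingers": -1}, {"offset": [-0.1, -0.124, 0.222], "twist": [0, 0, 0.086], "fingers": -1}, {"offset": [-0.106, -0.157, 0.222], "twist": [0, 0, 0.112], "fingers": -1}, {"offset": [-0.105, -0.191, 0.222], "twist": [0, 0, 0.1386], "fingers": -1}, {"offset": [-0.099, -0.224, 0.222], "twist": [0, 0, 0.165], "fingers": -1}, {"offset": [-0.087, -0.256, 0.222], "twist": [0, 0, 0.191], "fingers": -1}]}}

```text
clock: 19.05
position: [0.5588, 0.0131, 0.1115]
ee_rot: [1.704, 2.638, 0.002]
force: [1.4, 1.0, 0.9]
width: 0.001
gripper_force: 0.8
```

Run:
```python
from h import *
o=observe(); print(o['clock'],o['position'],o['force'],o['joints'].round(2)); print(nut(-65.5))
rows([nut(-65.5-9.5*k) for k in range(1,14)])
```

```text
19.05 [0.55879475 0.01308476 0.11153897] [1.4499344  1.02766745 0.85179647] [-0.58  0.54  0.65  1.92 -0.44  0.82  0.74]
(np.float64(0.558687418662283), np.float64(0.011896756757825191), 0.112, 114.5)
[{"offset": [-0.029, -0.03, -0.003], "twist": [0.0003, 0.0, 0.0258], "fingers": -1}, {"offset": [-0.046, -0.059, -0.003], "twist": [0.0003, 0.0, 0.0521], "fingers": -1}, {"offset": [-0.058, -0.091, -0.003], "twist": [0.0003, -0.0, 0.0785], "fingers": -1}, {"offset": [-0.065, -0.124, -0.003], "twist": [0.0003, -0.0, 0.1049], "fingers": -1}, {"offset": [-0.066, -0.158, -0.003], "twist": [0.0003, -0.0001, 0.1313], "fingers": -1}, {"offset": [-0.061, -0.192, -0.003], "twist": [0.0003, -0.0001, 0.1577], "fingers": -1}, {"offset": [-0.051, -0.224, -0.003], "twist": [0.0003, -0.0001, 0.1841], "fingers": -1}, {"offset": [-0.036, -0.255, -0.004], "twist": [0.0003, -0.0002, 0.2105], "fingers": -1}, {"offset": [-0.016, -0.282, -0.004], "twist": [0.0003, -0.0002, 0.2369], "fingers": -1}, {"offset": [0.009, -0.306, -0.004], "twist": [0.0003, -0.0002, 0.2633], "fingers": -1}, {"offset": [0.036, -0.325, -0.004], "twist": [0.0003, -0.0002, 0.2896], "fingers": -1}, {"offset": [0.067, -0.34, -0.004], "twist": [0.0003, -0.0003, 0.316], "fingers": -1}, {"offset": [0.1, -0.349, -0.004], "twist": [0.0002, -0.0003, 0.3424], "fingers": -1}]
```

Call:
{"name": "jog_arm", "arguments": {"plan": [{"offset": [-0.029, -0.03, 0], "twist": [0, 0, 0.0258], "fingers": -1}, {"offset": [-0.046, -0.059, 0], "twist": [0, 0, 0.052], "fingers": -1}, {"offset": [-0.058, -0.091, 0], "twist": [0, 0, 0.0785], "fingers": -1}, {"offset": [-0.065, -0.124, 0], "twist": [0, 0, 0.105], "fingers": -1}, {"offset": [-0.066, -0.158, 0], "twist": [0, 0, 0.1313], "fingers": -1}]}}

```text
clock: 19.68
position: [0.5416, -0.0059, 0.1117]
ee_rot: [2.619, 1.733, 0.004]
force: [2.1, 0.7, 1.1]
width: 0.003
gripper_force: 0.9
```

Run:
```python
from h import *
o=observe(); print(o['force'],o['joints'].round(2),o['position']); print(nut(-113))
T=lambda q:(lambda X:np.stack([X,np.cross([0,0,-1],X),[0,0,-1]],1))(np.array([np.cos(q),np.sin(q),0]))
p0=np.array(nut(0)[:3])
for k in (1,2,3,4): print((T(np.pi).T@(np.array(nut(-9.5*k)[:3])-p0)/.15).round(3), round(.0264*k,4))
```

```text
[2.05193984 0.74585771 1.06320941] [-0.7   0.59  0.89  1.98 -0.6   0.86  0.12] [ 0.54160125 -0.00588481  0.11169683]
(np.float64(0.5411947695224635), np.float64(-0.005651826038473071), 0.112, 67)
[-0.022 -0.026  0.   ] 0.0264
[-0.039 -0.056  0.   ] 0.0528
[-0.051 -0.087  0.   ] 0.0792
[-0.057 -0.121  0.   ] 0.1056
```

Still free, with about 2 N. I'll continue in short arcs, watching the force.

Call:
{"name": "jog_arm", "arguments": {"plan": [{"offset": [-0.022, -0.026, 0], "twist": [0, 0, 0.0264], "fingers": -1}, {"offset": [-0.039, -0.056, 0], "twist": [0, 0, 0.0528], "fingers": -1}]}}

```text
clock: 19.92
position: [0.5316, -0.0083, 0.1117]
ee_rot: [2.869, 1.277, 0.004]
force: [2.3, 0.2, 1.5]
width: 0.008
gripper_force: 0.9
```

Call:
{"name": "jog_arm", "arguments": {"plan": [{"offset": [-0.022, -0.026, 0], "twist": [0, 0, 0.0264], "fingers": -1}, {"offset": [-0.039, -0.056, 0], "twist": [0, 0, 0.0528], "fingers": -1}]}}

```text
clock: 20.18
position: [0.5215, -0.0071, 0.1118]
ee_rot: [3.041, 0.786, 0.004]
force: [1.7, 0.2, 1.3]
width: 0.003
gripper_force: 0.9
```

Call:
{"name": "jog_arm", "arguments": {"plan": [{"offset": [-0.022, -0.026, 0], "twist": [0, 0, 0.0264], "fingers": -1}, {"offset": [-0.039, -0.056, 0], "twist": [0, 0, 0.0528], "fingers": -1}]}}

```text
clock: 20.42
position: [0.5121, -0.0027, 0.1117]
ee_rot: [3.129, 0.273, 0.004]
force: [1.6, -0.3, 1.1]
width: 0.004
gripper_force: 0.8
```

Run:
```python
from h import *
o=observe(); print(o['force'],o['joints'].round(2),o['position'],R.from_rotvec(o['ee_rot']).as_matrix()[:2,0]); print(nut(-170))
rows([nut(-160),nut(-160,.145),nut(28,.145)])
```

```text
[ 1.61337271 -0.3446866   1.05877765] [-0.87  0.69  1.18  2.06 -0.81  0.95 -0.65] [ 0.51209421 -0.00271223  0.11172379] [0.98489479 0.17313568]
(np.float64(0.5120676652535705), np.float64(-0.001993626598434939), 0.112, 10)
[{"offset": [0.028, 0.019, -0.002], "twist": [0.0001, -0.0004, -0.0279], "fingers": -1}, {"offset": [0.028, 0.019, -0.222], "twist": [0.0001, -0.0004, -0.0279], "fingers": -1}, {"offset": [0.243, -0.33, -0.221], "twist": [-0.0005, -0.0002, 0.4499], "fingers": -1}]
```

Call:
{"name": "jog_arm", "arguments": {"plan": [{"offset": [0.028, 0.019, 0], "twist": [0, 0, -0.028], "fingers": -1}, {"offset": [0.028, 0.019, -0.221], "twist": [0, 0, -0.04], "fingers": -1}, {"offset": [0.028, 0.019, -0.221], "twist": [0, 0, -0.068], "fingers": -1}, {"offset": [0.05, -0.02, -0.221], "twist": [0, 0, -0.096], "fingers": -1}, {"offset": [0.07, -0.06, -0.221], "twist": [0, 0, -0.124], "fingers": -1}, {"offset": [0.09, -0.1, -0.221], "twist": [0, 0, -0.152], "fingers": -1}, {"offset": [0.11, -0.14, -0.221], "twist": [0, 0, -0.18], "fingers": -1}, {"offset": [0.13, -0.18, -0.221], "twist": [0, 0, -0.208], "fingers": -1}, {"offset": [0.15, -0.22, -0.221], "twist": [0, 0, -0.236], "fingers": -1}, {"offset": [0.18, -0.26, -0.221], "twist": [0, 0, -0.264], "fingers": -1}, {"offset": [0.21, -0.29, -0.221], "twist": [0, 0, -0.292], "fingers": -1}, {"offset": [0.243, -0.33, -0.221], "twist": [0, 0, -0.32], "fingers": -1}, {"offset": [0.243, -0.33, -0.221], "twist": [0, 0, -0.348], "fingers": -1}, {"offset": [0.243, -0.33, -0.221], "twist": [0, 0, -0.376], "fingers": -1}, {"offset": [0.243, -0.33, -0.221], "twist": [0, 0, -0.404], "fingers": -1}, {"offset": [0.243, -0.33, -0.221], "twist": [0, 0, -0.432], "fingers": -1}, {"offset": [0.243, -0.33, -0.221], "twist": [0, 0, -0.46], "fingers": -1}, {"offset": [0.243, -0.33, -0.221], "twist": [0, 0, -0.488], "fingers": -1}, {"offset": [0.243, -0.33, -0.221], "twist": [0, 0, -0.516], "fingers": -1}, {"offset": [0.243, -0.33, -0.221], "twist": [0, 0, -0.544], "fingers": -1}]}}

```text
clock: 22.92
position: [0.5382, 0.0525, 0.1444]
ee_rot: [-0.718, 3.058, -0.0]
force: [0.7, -0.5, -0.4]
width: 0.003
gripper_force: 0.0
```

Run:
```python
from h import *
o=observe(); print(o['clock'],o['position'],o['force'],o['joints'].round(2))
get_image('wrist')
for n,z in [('wing',.098),('nut',.098),('snout',.052)]:
      for l in landmark_of(n,'wrist')[:2]:
        p=onz('wrist',l['at'],z); d=p[:2]-C; print(n,round(l['conf'],2),p.round(4),(np.array(l['at'])*[420,560]).round(),np.hypot(*d).round(3),np.degrees(np.arctan2(d[1],d[0])).round())
rows([nut(28,.145),nut(28,.13),nut(28)]+[nut(28-9.5*k) for k in range(1,7)])
```

```text
22.925 [0.53817329 0.05248836 0.14440267] [ 0.70902911 -0.50817468 -0.35605182] [-0.4   0.41  0.27  1.92 -0.15  0.83  1.98]
wing 0.69 [0.5117 0.0122 0.098 ] [180. 239.] 0.021 -149.0
nut 0.6 [0.5327 0.0208 0.098 ] [222. 237.] 0.004 -39.0
snout 0.6 [ 0.5916 -0.0614  0.052 ] [222.  96.] 0.104 -54.0
[{"offset": [-0.007, -0.004, -0.005], "twist": [0.0, 0.0001, -0.0057], "fingers": -1}, {"offset": [-0.007, -0.004, 0.095], "twist": [0.0, 0.0001, -0.0057], "fingers": -1}, {"offset": [-0.007, -0.004, 0.215], "twist": [0.0, 0.0001, -0.0057], "fingers": -1}, {"offset": [-0.029, -0.03, 0.215], "twist": [0.0, 0.0001, 0.0207], "fingers": -1}, {"offset": [-0.048, -0.058, 0.215], "twist": [0.0, 0.0001, 0.0471], "fingers": -1}, {"offset": [-0.061, -0.09, 0.215], "twist": [0.0, 0.0001, 0.0734], "fingers": -1}, {"offset": [-0.068, -0.123, 0.215], "twist": [0.0, 0.0001, 0.0998], "fingers": -1}, {"offset": [-0.071, -0.157, 0.215], "twist": [0.0, 0.0001, 0.1262], "fingers": -1}, {"offset": [-0.067, -0.191, 0.215], "twist": [0.0, 0.0001, 0.1526], "fingers": -1}]
```

Run:
```python
from h import *
rows([nut(43,.145),nut(43,.112)]+[nut(43-9.5*k) for k in range(1,9)])
```

```text
[{"offset": [0.036, 0.027, -0.005], "twist": [-0.0, 0.0001, -0.0474], "fingers": -1}, {"offset": [0.036, 0.027, 0.215], "twist": [-0.0, 0.0001, -0.0474], "fingers": -1}, {"offset": [0.008, 0.009, 0.215], "twist": [-0.0, 0.0001, -0.021], "fingers": -1}, {"offset": [-0.017, -0.015, 0.215], "twist": [0.0, 0.0001, 0.0054], "fingers": -1}, {"offset": [-0.038, -0.041, 0.215], "twist": [0.0, 0.0001, 0.0318], "fingers": -1}, {"offset": [-0.054, -0.071, 0.215], "twist": [0.0, 0.0001, 0.0582], "fingers": -1}, {"offset": [-0.065, -0.104, 0.215], "twist": [0.0, 0.0001, 0.0846], "fingers": -1}, {"offset": [-0.07, -0.137, 0.215], "twist": [0.0, 0.0001, 0.1109], "fingers": -1}, {"offset": [-0.07, -0.171, 0.215], "twist": [0.0, 0.0001, 0.1373], "fingers": -1}, {"offset": [-0.064, -0.204, 0.215], "twist": [0.0, 0.0001, 0.1637], "fingers": -1}]
```

Call:
{"name": "jog_arm", "arguments": {"plan": [{"offset": [0.036, 0.027, -0.005], "twist": [0, 0, -0.025], "fingers": -1}, {"offset": [0.036, 0.027, -0.005], "twist": [0, 0, -0.047], "fingers": -1}, {"offset": [0.036, 0.027, 0.1], "twist": [0, 0, -0.047], "fingers": -1}, {"offset": [0.036, 0.027, 0.215], "twist": [0, 0, -0.047], "fingers": -1}, {"offset": [0.036, 0.027, 0.215], "twist": [0, 0, -0.047], "fingers": -1}, {"offset": [0.008, 0.009, 0.215], "twist": [0, 0, -0.021], "fingers": -1}, {"offset": [-0.017, -0.015, 0.215], "twist": [0, 0, 0.0054], "fingers": -1}, {"offset": [-0.038, -0.041, 0.215], "twist": [0, 0, 0.032], "fingers": -1}, {"offset": [-0.054, -0.071, 0.215], "twist": [0, 0, 0.058], "fingers": -1}]}}

```text
clock: 24.25
position: [0.5503, 0.0467, 0.112]
ee_rot: [-0.134, 3.138, 0.0]
force: [-0.5, -0.0, 1.0]
width: 0.003
gripper_force: 0.0
```

Call:
{"name": "jog_arm", "arguments": {"plan": [{"offset": [-0.022, -0.026, 0], "twist": [0, 0, 0.0264], "fingers": -1}, {"offset": [-0.039, -0.056, 0], "twist": [0, 0, 0.0528], "fingers": -1}]}}

```text
clock: 24.5
position: [0.5571, 0.0395, 0.1121]
ee_rot: [0.385, 3.117, 0.001]
force: [1.0, 0.5, 0.9]
width: 0.002
gripper_force: 0.7
```

Call:
{"name": "jog_arm", "arguments": {"plan": [{"offset": [-0.022, -0.026, 0], "twist": [0, 0, 0.0264], "fingers": -1}, {"offset": [-0.039, -0.056, 0], "twist": [0, 0, 0.0528], "fingers": -1}]}}

```text
clock: 24.75
position: [0.5611, 0.0298, 0.1122]
ee_rot: [0.894, 3.01, 0.002]
force: [2.0, 0.8, -0.0]
width: 0.007
gripper_force: 0.7
```

Call:
{"name": "jog_arm", "arguments": {"plan": [{"offset": [-0.022, -0.026, 0], "twist": [0, 0, 0.0264], "fingers": -1}, {"offset": [-0.039, -0.056, 0], "twist": [0, 0, 0.0528], "fingers": -1}]}}

```text
clock: 25.0
position: [0.5615, 0.0195, 0.1122]
ee_rot: [1.379, 2.821, 0.002]
force: [0.9, 1.4, 0.4]
width: 0.004
gripper_force: 0.7
```

Run:
```python
from h import *
o=observe(); M=R.from_rotvec(o['ee_rot']).as_matrix(); h=np.degrees(np.arctan2(M[1,0],M[0,0])); print(h-180,o['position'],nut(h-180)[:2],o['force'])
```

```text
-52.09560624377488 [0.56154152 0.01950505 0.1122375 ] (np.float64(0.5604799005898159), np.float64(0.018849619290360796)) [0.91357722 1.44587749 0.42002177]
```

On track. Continuing.

Call:
{"name": "jog_arm", "arguments": {"plan": [{"offset": [-0.022, -0.026, 0], "twist": [0, 0, 0.0264], "fingers": -1}, {"offset": [-0.039, -0.056, 0], "twist": [0, 0, 0.0528], "fingers": -1}]}}

```text
clock: 25.25
position: [0.5585, 0.0097, 0.1122]
ee_rot: [1.826, 2.555, 0.002]
force: [1.5, 2.0, 1.0]
width: 0.005
gripper_force: 0.8
```

Call:
{"name": "jog_arm", "arguments": {"plan": [{"offset": [-0.022, -0.026, 0], "twist": [0, 0, 0.0264], "fingers": -1}, {"offset": [-0.039, -0.056, 0], "twist": [0, 0, 0.0528], "fingers": -1}]}}

```text
clock: 25.5
position: [0.5526, 0.0014, 0.1123]
ee_rot: [2.223, 2.219, 0.003]
force: [0.9, 2.5, 0.3]
width: 0.005
gripper_force: 0.8
```

Call:
{"name": "jog_arm", "arguments": {"plan": [{"offset": [-0.022, -0.026, 0], "twist": [0, 0, 0.0264], "fingers": -1}, {"offset": [-0.039, -0.056, 0], "twist": [0, 0, 0.0528], "fingers": -1}]}}

```text
clock: 25.75
position: [0.5444, -0.0046, 0.1124]
ee_rot: [2.559, 1.821, 0.003]
force: [1.3, 0.9, 1.0]
width: 0.005
gripper_force: 0.8
```

Call:
{"name": "jog_arm", "arguments": {"plan": [{"offset": [-0.022, -0.026, 0], "twist": [0, 0, 0.0264], "fingers": -1}, {"offset": [-0.039, -0.056, 0], "twist": [0, 0, 0.0528], "fingers": -1}]}}

```text
clock: 26.0
position: [0.5346, -0.0076, 0.1124]
ee_rot: [2.824, 1.373, 0.004]
force: [1.4, 0.6, 1.1]
width: 0.004
gripper_force: 0.9
```

Call:
{"name": "jog_arm", "arguments": {"plan": [{"offset": [-0.022, -0.026, 0], "twist": [0, 0, 0.0264], "fingers": -1}, {"offset": [-0.039, -0.056, 0], "twist": [0, 0, 0.0528], "fingers": -1}]}}

```text
clock: 26.25
position: [0.5243, -0.0072, 0.1125]
ee_rot: [3.013, 0.888, 0.004]
force: [1.5, -0.6, -0.0]
width: 0.005
gripper_force: 0.8
```

Call:
{"name": "jog_arm", "arguments": {"plan": [{"offset": [-0.022, -0.026, 0], "twist": [0, 0, 0.0264], "fingers": -1}, {"offset": [-0.039, -0.056, 0], "twist": [0, 0, 0.0528], "fingers": -1}]}}

```text
clock: 26.5
position: [0.5148, -0.0035, 0.1124]
ee_rot: [3.118, 0.378, 0.004]
force: [1.1, -0.7, 1.4]
width: 0.005
gripper_force: 0.8
```

Run:
```python
from h import *
o=observe(); M=R.from_rotvec(o['ee_rot']).as_matrix(); h=np.degrees(np.arctan2(M[1,0],M[0,0])); print(h-180,o['position'],nut(h-180)[:2],o['force'],o['joints'].round(2))
```

```text
-166.15811334142967 [ 0.51477615 -0.00349035  0.11244543] (np.float64(0.5137826200143496), np.float64(-0.003138985948215864)) [ 1.10745466 -0.66148434  1.40891136] [-0.88  0.72  1.21  2.05 -0.83  0.98 -0.55]
```

Run:
```python
from h import *
rows([nut(-156,.145),nut(38,.145)])
```

```text
[{"offset": [0.022, 0.02, -0.217], "twist": [0.0002, -0.0004, -0.0282], "fingers": -1}, {"offset": [0.216, -0.338, -0.217], "twist": [-0.0005, -0.0003, 0.4329], "fingers": -1}]
```

Call:
{"name": "jog_arm", "arguments": {"plan": [{"offset": [0.022, 0.02, 0], "twist": [0, 0, -0.028], "fingers": -1}, {"offset": [0.022, 0.02, -0.217], "twist": [0, 0, -0.04], "fingers": -1}, {"offset": [0.022, 0.02, -0.217], "twist": [0, 0, -0.068], "fingers": -1}, {"offset": [0.05, -0.02, -0.217], "twist": [0, 0, -0.097], "fingers": -1}, {"offset": [0.07, -0.06, -0.217], "twist": [0, 0, -0.126], "fingers": -1}, {"offset": [0.09, -0.1, -0.217], "twist": [0, 0, -0.155], "fingers": -1}, {"offset": [0.11, -0.14, -0.217], "twist": [0, 0, -0.184], "fingers": -1}, {"offset": [0.13, -0.18, -0.217], "twist": [0, 0, -0.213], "fingers": -1}, {"offset": [0.15, -0.22, -0.217], "twist": [0, 0, -0.242], "fingers": -1}, {"offset": [0.17, -0.26, -0.217], "twist": [0, 0, -0.271], "fingers": -1}, {"offset": [0.19, -0.3, -0.217], "twist": [0, 0, -0.3], "fingers": -1}, {"offset": [0.216, -0.338, -0.217], "twist": [0, 0, -0.329], "fingers": -1}, {"offset": [0.216, -0.338, -0.217], "twist": [0, 0, -0.358], "fingers": -1}, {"offset": [0.216, -0.338, -0.217], "twist": [0, 0, -0.387], "fingers": -1}, {"offset": [0.216, -0.338, -0.217], "twist": [0, 0, -0.416], "fingers": -1}, {"offset": [0.216, -0.338, -0.217], "twist": [0, 0, -0.445], "fingers": -1}, {"offset": [0.216, -0.338, -0.217], "twist": [0, 0, -0.474], "fingers": -1}, {"offset": [0.216, -0.338, -0.217], "twist": [0, 0, -0.503], "fingers": -1}, {"offset": [0.216, -0.338, -0.217], "twist": [0, 0, -0.532], "fingers": -1}, {"offset": [0.216, -0.338, -0.217], "twist": [0, 0, -0.561], "fingers": -1}]}}

```text
clock: 29.0
position: [0.5328, 0.0536, 0.1445]
ee_rot: [-0.982, 2.984, -0.0]
force: [-0.2, -0.0, -0.3]
width: 0.005
gripper_force: 0.0
```

Run:
```python
from h import *
o=observe(); M=R.from_rotvec(o['ee_rot']).as_matrix(); h=np.degrees(np.arctan2(M[1,0],M[0,0])); print(o['clock'],h+180,o['position'],o['joints'].round(2))
save('wrist','w8.png')
rows([nut(40,.145),nut(40,.112)]+[nut(40-9.5*k) for k in range(1,5)])
```

```text
29.0 36.42879324176474 [0.53281051 0.05362284 0.14449379] [-0.42  0.4   0.29  1.93 -0.15  0.83  2.16]
[{"offset": [-0.001, 0.0, -0.003], "twist": [-0.0001, 0.0001, -0.0085], "fingers": -1}, {"offset": [-0.001, 0.0, 0.217], "twist": [-0.0001, 0.0001, -0.0085], "fingers": -1}, {"offset": [-0.024, -0.025, 0.217], "twist": [-0.0001, 0.0001, 0.0179], "fingers": -1}, {"offset": [-0.043, -0.053, 0.217], "twist": [-0.0001, 0.0001, 0.0443], "fingers": -1}, {"offset": [-0.057, -0.084, 0.217], "twist": [-0.0001, 0.0001, 0.0706], "fingers": -1}, {"offset": [-0.065, -0.117, 0.217], "twist": [-0.0, 0.0001, 0.097], "fingers": -1}]
```

View pics/w8.png

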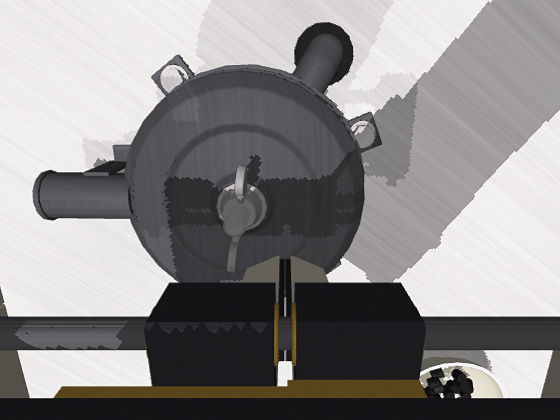

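The wing runs from (240,175) to (232,265), clear to the left of the finger at (245,270). Descend and stroke.

Call:
{"name": "jog_arm", "arguments": {"plan": [{"offset": [0.01, 0.01, 0], "twist": [0, 0, -0.0165], "fingers": -1}, {"offset": [0.01, 0.01, 0.1], "twist": [0, 0, -0.0165], "fingers": -1}, {"offset": [0.01, 0.01, 0.217], "twist": [0, 0, -0.0165], "fingers": -1}, {"offset": [-0.001, 0, 0.217], "twist": [0, 0, -0.0085], "fingers": -1}, {"offset": [-0.024, -0.025, 0.217], "twist": [0, 0, 0.018], "fingers": -1}, {"offset": [-0.043, -0.053, 0.217], "twist": [0, 0, 0.0443], "fingers": -1}, {"offset": [-0.043, -0.053, 0.217], "twist": [0, 0, 0.0443], "fingers": -1}]}}

```text
clock: 29.92
position: [0.5425, 0.051, 0.1109]
ee_rot: [0.549, -3.092, 0.001]
force: [0.3, 0.5, -0.4]
width: 0.004
gripper_force: 0.0
```

Call:
{"name": "jog_arm", "arguments": {"plan": [{"offset": [-0.022, -0.026, 0], "twist": [0, 0, 0.0264], "fingers": -1}]}}

```text
clock: 30.05
position: [0.5464, 0.0486, 0.1111]
ee_rot: [0.294, -3.127, 0.0]
force: [-0.1, 0.2, 0.6]
width: 0.006
gripper_force: 0.2
```

Call:
{"name": "jog_arm", "arguments": {"plan": [{"offset": [-0.022, -0.026, 0], "twist": [0, 0, 0.0264], "fingers": -1}]}}

```text
clock: 30.18
position: [0.5501, 0.0472, 0.1111]
ee_rot: [0.032, -3.14, -0.003]
force: [-3.5, 11.6, 4.1]
width: 0.004
gripper_force: 5.5
```

The force rose to 12 N, so the nut looks home. One small push to confirm.

Call:
{"name": "jog_arm", "arguments": {"plan": [{"offset": [-0.006, -0.009, 0], "twist": [0, 0, 0.003], "fingers": -1}, {"offset": [-0.006, -0.009, 0], "twist": [0, 0, 0.003], "fingers": -1}]}}

```text
clock: 30.42
position: [0.5507, 0.0473, 0.1112]
ee_rot: [0.013, -3.139, -0.005]
force: [-4.1, 9.0, 4.6]
width: 0.006
gripper_force: 5.2
```

Call:
{"name": "jog_arm", "arguments": {"plan": [{"offset": [-0.006, -0.016, 0], "twist": [0, 0, 0.008], "fingers": -1}, {"offset": [-0.006, -0.016, 0], "twist": [0, 0, 0.008], "fingers": -1}, {"offset": [-0.006, -0.016, 0], "twist": [0, 0, 0.008], "fingers": -1}]}}

```text
clock: 30.8
position: [0.5514, 0.0468, 0.1112]
ee_rot: [-0.063, -3.138, -0.008]
force: [-4.2, 14.0, 5.4]
width: 0.005
gripper_force: 7.3
```

Firm stop at 14 N. Retreat and verify.

Call:
{"name": "jog_arm", "arguments": {"plan": [{"offset": [0.03, 0.08, 0], "twist": [0, 0, 0], "fingers": -1}, {"offset": [0.03, 0.08, 0], "twist": [0, 0, 0], "fingers": -1}, {"offset": [0.03, 0.08, -0.35], "twist": [0, 0, 0], "fingers": -1}, {"offset": [0.03, 0.08, -0.7], "twist": [0, 0, 0], "fingers": -1}, {"offset": [0.03, 0.5, -0.9], "twist": [0, 0, 0], "fingers": -1}, {"offset": [0.03, 0.8, -0.9], "twist": [0, 0, 0], "fingers": -1}, {"offset": [0.03, 0.8, -0.9], "twist": [0, 0, 0], "fingers": -1}, {"offset": [0.03, 0.8, -0.9], "twist": [0, 0, 0], "fingers": -1}]}}

```text
clock: 31.8
position: [0.5538, 0.1603, 0.2463]
ee_rot: [-0.073, -3.14, 0.002]
force: [-0.2, -1.0, 0.0]
width: 0.005
gripper_force: 0.0
```

Run:
```python
from h import *
o=observe(); print(o['clock'],o['position'],o['force'])
save('wrist','w9.png')
for n,z in [('wing',.0965),('nut',.0965),('snout',.052)]:
      for l in landmark_of(n,'wrist')[:2]:
        p=onz('wrist',l['at'],z); d=p[:2]-C; print(n,round(l['conf'],2),p.round(4),(np.array(l['at'])*[420,560]).round(),np.hypot(*d).round(3),np.degrees(np.arctan2(d[1],d[0])).round())
```

```text
31.8 [0.55379681 0.16032348 0.24629303] [-0.15771999 -0.95396636  0.02066574]
wing 0.97 [0.55   0.0311 0.0965] [202. 129.] 0.022 22.0
nut 0.82 [0.5316 0.0216 0.0965] [180. 113.] 0.002 -42.0
snout 0.64 [ 0.591  -0.0594  0.052 ] [234.  61.] 0.103 -53.0
```

View pics/w9.png

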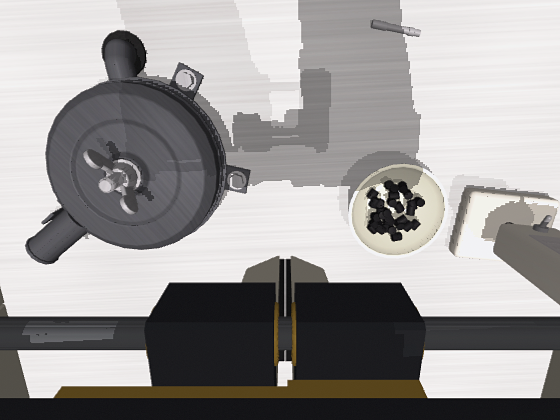

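The picture shows the snout against the tab (60,225), the nut seated with its wings at (92,158) and (130,200), and the bowl and lamp undisturbed. The wing angle of about 22° matches where the stop was felt. Total turn is about 8.4 rad, within the 4.5–8.5 range.

```bash
python3 -c "
from cell import *
print(sign_off())"
```

```text
the job is handed in; nothing more can be done
None
```

I pushed the snout against the stop tab and ran the wing nut down about 8.4 rad to a firm stop. The bystanders were not touched, and I handed the job in at about 32 s; sign-off returned no verdict.

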